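# Load the cup filler and set its spout

### The arm

A 7-joint arm with a two-finger parallel gripper is mounted at the origin on the work surface. World frame = base frame: x ahead of the robot, y to its left, z up, the work surface at z = 0. Lengths are in mm, angles in rad, forces in N, time in s.
With the tool pointing down it reaches from about 400 to 925 mm from the base axis. Payload 5.6 kg.
Tool frame: the origin (TCP) lies midway between the tips of the shut fingers; the grasp point (between the pads) lies arm.grip_point_offset behind it (arm.grip_point_offset is the distance from the TCP to the grasp point, in mm); z points along the fingers, x is the direction in which the jaws open and shut, and the axes are right-handed (so a half turn about z gives the same grasp; the last joint's range is limited). The gripper opens to 85 mm and grips with 20 to 120 N. Pads are 22 mm wide; open, the fingers measure 114 mm over their backs; the gripper's body (76 mm by 85 mm) begins 54 mm behind the grasp point. The pads swing forward as they close: fully open they stand 13 mm farther back than shut.
Start: joints at [1.238, 0.468, -0.012, 1.603, 0.006, 1.071, -0.056], TCP at [185.703, -622.915, 231.29] pointing down, gripper open.
Joint ranges: [-2.53, 2.53], [-0.31, 2.02], [-1.57, 1.55], [0.28, 2.44], [-1.29, 4.43], [0.15, 1.84], [-2.92, 2.92]. Speed limits (rad/s): [2.57, 2.57, 3.14, 3.14, 3.14, 3.14, 3.14].

### API

Orientations are given as a unit quaternion [x, y, z, w].
In Python, from station import arm, cams, workorder gives the robot as it stands. The module is installed in compiled form; this text tells all that it offers.
- The arm moves only by the tool apply_moves, never from a script. Its argument "moves" is a list of rows, each a list of 7 numbers: the shift along the tool's x, y, z normalised to -1 to 1, where 1 is 0.12 m, then the turn, a rotation vector about the tool's x, y, z normalised to -1 to 1, where 1 is 2 pi rad, then the opening, from -1 (shut) to 1 (fully open). In form: [[dx, dy, dz, ax, ay, az, jaw], ...]. A call has 1 to 8 rows; each row is the pose to reach, as a shift and turn from the pose measured when the call began, along the tool's axes at that moment, turning the shorter way round; what a row does not reach only later rows make up. A row lasts 1/12 s, in which the tool goes at most 41.7 mm and 7.16 degrees, less where a joint would pass 70% of its speed; a pose out of reach is approached as far as the arm can. A call with a number of a shift or a turn outside -1 to 1 is refused whole. A call with a gripper value outside its range is refused whole. The fingers move at their own pace and stop on an object; the grip force is fixed at half the most. Time passes only in rows, so rows that repeat a pose let the fingers close. It gives the time, the measured TCP pose, the force and the opening at its end, in the units of the state.
- arm.get_state(): the state, without advancing time (a new reading comes with each control period).
- cams.grab_frame(name): name is "scene" or "top" or "wrist"; returns a dict with "color" (420x560x3 uint8, red, green, blue), "z_map" (420x560 float32, mm along the optical axis (not along the pixel's ray), 0 where there is no reading), "fx", "fy", "cx", "cy" (pixels), "rvec" (rotation vector, rad) and "tvec" (3), from world to camera coordinates, as OpenCV has them; the wrist camera has in their place "T_tool_cam" (4x4, takes a point from camera to tool coordinates, whose origin is the TCP and whose axes are the tool frame's). Camera axes: x right, y down, z forward; pixel columns grow to the right and rows downward; lengths in mm; the calibration is good to about 2 mm. A picture is of the moment at which its call begins: read the wrist's pose just before it.
- workorder.finish_job(): hands the job in, once; it reports no verdict.
The state is a dict: "time_s": time; "q": joint angles; "joint_velocities": joint speeds; "tau": joint torques, N m; "tcp_pos": TCP position; "orientation": TCP orientation; "contact_force": force on the tool from outside, world axes, zero at the start; "wrist_torque": the same for the moment, N m; "opening": finger opening in mm.
Only numpy, scipy, OpenCV 4.12 (cv2) and the standard library are available. Lean on these libraries where they do the work, as an engineer would, in place of code of your own. Each camera call takes 0.05 s, during which the arm holds its last target.

### The job

Get the cup filler ready: stand all the white handleless cups upright inside the pulled-out cup tray, then push the tray in until it clicks fully home with the cups still standing on it. Then set the spout with the wing knob: wind it anticlockwise until the pointer has come towards the robot side past the marker by at least 5 mm, and bring it back by turning clockwise only, until pointer and marker line up with the screw's slack taken up clockwise; if you go too far, run past and come back again. Do not push on the spout itself, and leave the red mug, the milk jug and the tamper where they are.

Things in the scene. Friction and masses are not known exactly. Their poses are not given: they have to be found in the camera images.
- tray_floor (a point): Middle of the cup tray's grille floor, on its upper face, 35 mm above the table. Tray 170 mm (x) by 190 mm (y), rim 7 mm high and 4 mm thick round the floor; takes four cups, two by two (say at x = +-38 mm, y = +-46 mm from here). x is the direction in which the tray slides in, away from the robot; y is left of that; z up.
- push_plate (a point): Middle of the near face of the black upright plate on the tray's near side: the face to push on, clear in front. Plate 70 mm wide (y), 10 mm thick (x); its top edge is 14 mm above this point. It can also be pinched from above. x points in the push direction.
- tray (a joint): How far the tray is pushed in, m: 0 fully out, 0.050 fully home at its stop. About 1.5 N of friction; stays where left. From 0.032 to 0.043 a spring detent resists with up to about 10 N; past that it snaps to 0.050 and is held there.
- knob_grip (a point): On the vertical axis of the wing knob, at gripping height, 111 mm above the table. Wing: upright black bar 64 mm long, 14 mm thick, from 24 mm below to 12 mm above this point, over a disc of 48 mm diameter and a steel gearbox (60 mm square) whose top is 36 mm below this point. x is along the bar, y across it (fingers on either side), z up; turns with the knob.
- knob (a joint): Where the knob stands in its screw's free play, rad (not its total angle): -0.25 slack taken up anticlockwise, +0.25 clockwise (from above). Between, it turns loose. At an end it drives the screw (0.1 N m): each rad clockwise moves the pointer 6 mm along +x of the marker, anticlockwise 6 mm back, up to 56 mm back from the start. The screw stays where left.
- pointer (a point): Outer end of the spout's pointer, a white level blade 3 mm wide (x), 14 mm long (y), on the right (-y) side of the spout carriage, 65 mm above the table. The carriage (block 36 x 50 x 30 mm, post and nozzle up to 123 mm above the table) runs on rods along the station's right side, driven by the screw only.
- marker_tip (a point): Inner end of the fixed marker's white level blade, 3 mm wide (x), 16 mm long (y), on an aluminium block; it faces the pointer's end across a 4 mm gap, 65 mm above the table. x is the spout's running direction away from the robot. The spout is set when pointer and marker agree along this x; at the start the pointer is 14 to 30 mm on the +x side.
- cup1_mid (a point): White ceramic cup without handle, open at the top: 60 mm outer diameter, 66 mm high, wall 4 mm, about 0.22 kg, standing on the table at the start. This point is on its axis half-way up (33 mm above its foot); z is its axis, up. Not every cup is there every time.
- cup2_mid (a point): White ceramic cup without handle, open at the top: 60 mm outer diameter, 66 mm high, wall 4 mm, about 0.22 kg, standing on the table at the start. This point is on its axis half-way up (33 mm above its foot); z is its axis, up. Not every cup is there every time.
- cup3_mid (a point): White ceramic cup without handle, open at the top: 60 mm outer diameter, 66 mm high, wall 4 mm, about 0.22 kg, standing on the table at the start. This point is on its axis half-way up (33 mm above its foot); z is its axis, up. Not every cup is there every time.
- cup4_mid (a point): White ceramic cup without handle, open at the top: 60 mm outer diameter, 66 mm high, wall 4 mm, about 0.22 kg, standing on the table at the start. This point is on its axis half-way up (33 mm above its foot); z is its axis, up. Not every cup is there every time.
- mug: Large red mug with a handle, 84 mm diameter, 95 mm high, near the station; origin under its foot. To be left alone.
- jug: Steel milk jug with a handle, 90 mm diameter, 120 mm high, near the station; origin under its foot. To be left alone.
- tamper: Dark steel hand tamper standing on its 58 mm foot, 94 mm high; origin under its foot. To be left alone.
- spout: The spout carriage (see pointer); origin in the middle of its block, 52 mm above the table.

How it is judged:
By the outcome, as a careful person would: the job done as asked, in the order asked, and still so for the second after the job is handed in, with the robot touching nothing.
Of cup1, cup2, cup3, cup4 only 2 to 4 are there at a start; the rules pass over those that are not, and their reading is None.
At some moment in a run one of cup1, cup2, cup3, cup4 may be knocked a few centimetres aside while the robot is not near it.
It also fails if it takes over 210 s, if anything falls off the work surface, if the arm or the gripper's body presses on something with over 40 N, if the wrist force passes 120 N, or if a joint passes its speed limit or range.

## Working session

There is one attempt and no reset: what is moved stays moved. The work goes in short steps, Python scripts to look and compute and a tool call to move; the robot and the scene stay as the last step left them, time stands still between calls to the robot, and variables do not carry over. Pictures are saved under pics/ and viewed, and the job is handed in when it is done.

Besides the shell and the picture viewer there is one more tool, called as a command line: name --pt "numbers of a row" for each row, then --argument value for the rest. apply_moves: Moves the arm, as the interface text tells. Scaled input: -1 to 1 covers 0.12 m each way for a shift and 2 pi rad each way for a turn. Its arguments: {"type":"object","properties":{"moves":{"type":"array","items":{"type":"array","items":{"type":"number","minimum":-1,"maximum":1}}}},"required":["moves"]}

```bash
mkdir -p pics; cat > h.py <<'E'
import numpy as np, cv2
from scipy.spatial.transform import Rotation as R
from station import arm, cams, workorder
def st():
    s=arm.get_state()
    print('t',round(s['time_s'],2),'tcp',np.round(s['tcp_pos'],1),'q',np.round(s['orientation'],4),'F',np.round(s['contact_force'],1),'open',round(s['opening'],1),'j',np.round(s['q'],2))
    return s
def grab(name,fn=None):
    s=arm.get_state(); f=cams.grab_frame(name)
    if name=='wrist':
        T=np.eye(4);T[:3,:3]=R.from_quat(s['orientation']).as_matrix();T[:3,3]=s['tcp_pos']
        f['Twc']=T@np.array(f['T_tool_cam'])
    else:
        Rm=cv2.Rodrigues(np.array(f['rvec'],float))[0];t=np.array(f['tvec'],float).ravel()
        T=np.eye(4);T[:3,:3]=Rm.T;T[:3,3]=-Rm.T@t;f['Twc']=T
    if fn: cv2.imwrite('pics/'+fn,f['color'][:,:,::-1])
    return f
def cloud(f):
    z=f['z_map'];v,u=np.mgrid[:z.shape[0],:z.shape[1]]
    P=np.stack([(u-f['cx'])/f['fx']*z,(v-f['cy'])/f['fy']*z,z],-1)
    W=P@f['Twc'][:3,:3].T+f['Twc'][:3,3]
    W[z<=0]=np.nan
    return W
def onplane(f,u,v,h):
    d=f['Twc'][:3,:3]@np.array([(u-f['cx'])/f['fx'],(v-f['cy'])/f['fy'],1.]);o=f['Twc'][:3,3]
    return o+d*(h-o[2])/d[2]
def rel(pos=None,yaw=None,quat=None):
    """normalised shift/turn from current pose to target TCP pos, tool down with tool x at yaw"""
    s=arm.get_state();R0=R.from_quat(s['orientation']);p0=np.array(s['tcp_pos'])
    d=np.zeros(3) if pos is None else R0.inv().apply(np.array(pos)-p0)/120
    if yaw is not None:
        best=None
        for y in (yaw,yaw+np.pi):
            M=np.array([[np.cos(y),np.sin(y),0],[np.sin(y),-np.cos(y),0],[0,0,-1]]).T
            rv=(R0.inv()*R.from_matrix(M)).as_rotvec()
            if best is None or np.linalg.norm(rv)<np.linalg.norm(best): best=rv
        rv=best
    else: rv=np.zeros(3)
    print('move',np.round(d,4),np.round(rv/(2*np.pi),4),'dist',np.round(np.linalg.norm(d)*120,1),'deg',np.round(np.degrees(np.linalg.norm(rv)),1))
E
python3 - <<'E'
from h import *
s=st();print(arm.grip_point_offset)
for n in('scene','top','wrist'):
    f=grab(n,n+'0.png');print(n,np.round(f['Twc'],2).tolist(),f['fx'],f['cx'],f['cy'])
E
```

```text
t 0.0 tcp [ 185.5 -622.4  230.3] q [ 8.018e-01 -5.976e-01 -7.000e-04 -5.000e-04] F [ 0.4 -0.3  0.1] open 85.3 j [ 1.24  0.47 -0.01  1.6   0.01  1.07 -0.06]
18.700000000000003
scene [[0.56, 0.58, -0.59, 1321.08], [0.83, -0.37, 0.42, -472.36], [0.02, -0.73, -0.69, 954.12], [0.0, 0.0, 0.0, 1.0]] 504.5232475770658 274.8848976963741 207.57192999738385
top [[-0.02, -1.0, 0.07, 498.27], [-1.0, 0.02, 0.02, 3.21], [-0.02, -0.07, -1.0, 1526.89], [0.0, 0.0, 0.0, 1.0]] 510.3817699278903 274.8406446362809 205.07762320492245
wrist [[0.29, -0.92, -0.26, 251.48], [-0.96, -0.27, -0.08, -602.57], [-0.0, 0.27, -0.96, 373.99], [0.0, 0.0, 0.0, 1.0]] 356.949732281162 278.1324221105421 207.81404841074567
```

View pics/scene0.png

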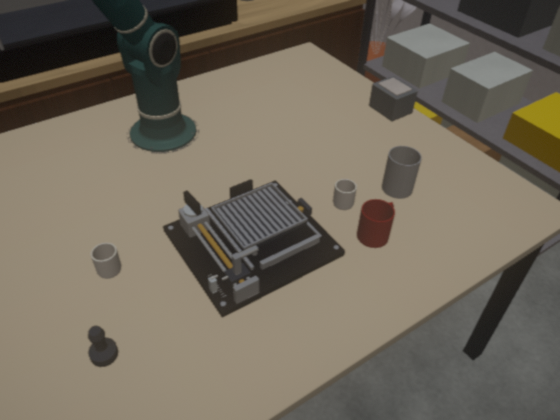

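View pics/top0.png

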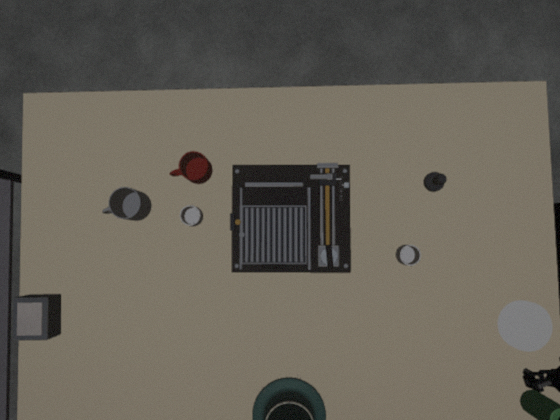

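View pics/wrist0.png

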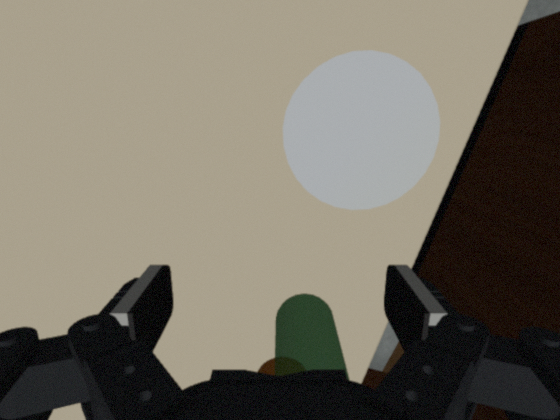

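```bash
python3 - <<'E'
from h import *
a=cv2.imread('pics/top0.png')[150:285,215:365];cv2.imwrite('pics/topz.png',cv2.resize(a,None,fx=5,fy=4.4,interpolation=cv2.INTER_CUBIC)[:600,:800])
a=cv2.imread('pics/scene0.png')[170:310,150:350];cv2.imwrite('pics/scz.png',cv2.resize(a,None,fx=4,fy=4,interpolation=cv2.INTER_CUBIC))
f=grab('top');W=cloud(f)
g=f['color'].astype(int)
for n,(u,v) in dict(L=(192,215),R=(407,255)).items():
    w=W[v-16:v+17,u-16:u+17].reshape(-1,3); m=(w[:,2]>50)&(w[:,2]<80)
    print(n,m.sum(),np.round(w[m].mean(0)), np.round((w[m].min(0)+w[m].max(0))/2), np.round(w[m].max(0)-w[m].min(0)), onplane(f,u,v,66).round())
# heights map of raised things
m=(W[...,2]>20)&(W[...,2]<200)
mm=m.astype(np.uint8)
n,l,s,c=cv2.connectedComponentsWithStats(mm)
for i in range(1,n):
    if s[i][4]>40:
        w=W[l==i];print(s[i].tolist(),np.round(np.nanmean(w,0)),np.round(np.nanmax(w[:,2])))
for u,v in ((236,168),(346,168),(236,268),(346,268)): print(u,v,onplane(f,u,v,10).round(),W[v,u].round())
f=grab('scene');W=cloud(f)
m=((W[...,2]>20)&(W[...,2]<200)).astype(np.uint8)
n,l,s,c=cv2.connectedComponentsWithStats(m)
for i in range(1,n):
    if s[i][4]>60:
        w=W[l==i];print(s[i].tolist(),np.round(np.nanmean(w,0)),np.round(np.nanmax(w[:,2])))
E
```

```text
L 120 [583. 274.  64.] [583. 274.  62.] [58. 60. 24.] [583. 266.  66.]
R 138 [ 458. -353.   63.] [ 458. -353.   62.] [57. 61. 23.] [ 458. -345.   66.]
[169, 151, 42, 33, 489] [720. 267.  68.] 103.0
[230, 163, 120, 110, 9771] [562. -15.  37.] 130.0
[424, 172, 22, 20, 307] [ 669. -437.   50.] 99.0
[102, 187, 48, 34, 781] [617. 451.  79.] 127.0
[179, 205, 24, 22, 193] [583. 274.  53.] 74.0
[396, 245, 25, 21, 235] [ 457. -353.   52.] 73.0
[12, 295, 47, 46, 2038] [302. 707.  82.] 103.0
[498, 301, 54, 51, 2112] [ 251. -676.   47.] 61.0
[262, 389, 53, 31, 1072] [53.  1. 91.] 200.0
[522, 391, 38, 29, 818] [  47. -679.  103.] 180.0
236 168 [725. 142.  10.] [723. 141.  25.]
346 168 [ 718. -187.   10.] [ 718. -186.   14.]
236 268 [427. 146.  10.] [428. 145.  23.]
346 268 [ 421. -178.   10.] [ 422. -178.   17.]
[0, 0, 123, 97, 9066] [-582. -150.  111.] 200.0
[139, 0, 224, 49, 5263] [-533.  569.   70.] 167.0
[364, 0, 12, 19, 172] [-293. 1142.   60.] 102.0
[402, 0, 158, 75, 3523] [ 306. 1192.  175.] 200.0
[369, 76, 48, 41, 1334] [317. 699.  69.] 99.0
[132, 79, 54, 63, 2319] [ 48. -18. 109.] 200.0
[382, 146, 39, 48, 1431] [625. 436.  80.] 125.0
[173, 179, 160, 126, 8733] [565. -22.  44.] 127.0
[333, 179, 24, 28, 516] [585. 270.  46.] 69.0
[357, 199, 38, 45, 1322] [725. 253.  63.] 98.0
[90, 242, 30, 32, 697] [ 460. -354.   46.] 70.0
[201, 264, 18, 29, 222] [ 645. -175.   36.] 67.0
[264, 270, 17, 20, 72] [714. -50.  21.] 24.0
[216, 289, 17, 21, 71] [ 703. -176.   21.] 26.0
[87, 325, 30, 38, 738] [ 679. -445.   49.] 96.0
```

View pics/topz.png

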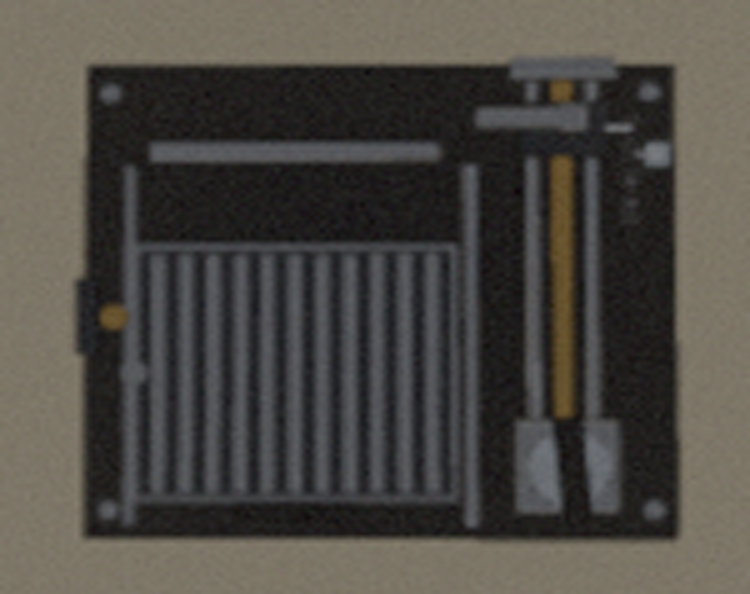

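View pics/scz.png

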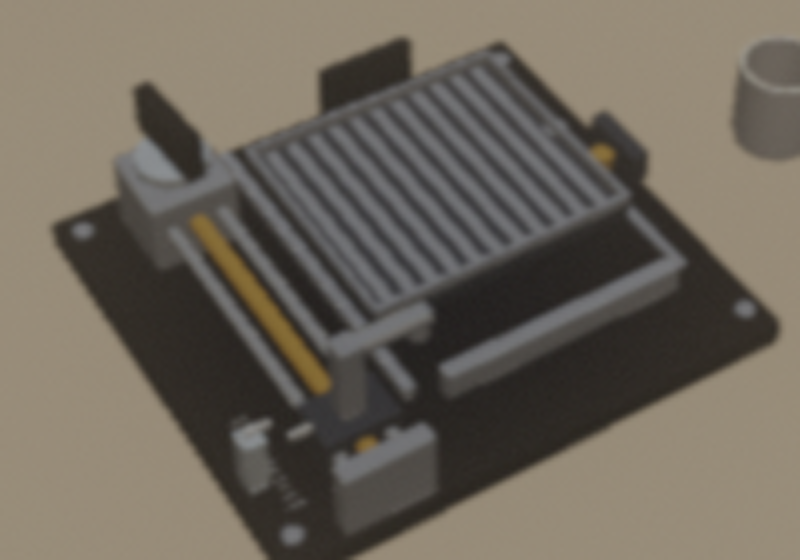

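```bash
python3 - <<'E'
from h import *
rel([458,-353,200],yaw=-0.66)
E
```

```text
move [-1.5048 -2.8172  0.2579] [-0.      0.0001 -0.0988] dist 384.5 deg 35.6
```

apply_moves --pt "-0.5 -0.95 0.08 0 0 0 1" --pt "-0.5 -0.95 0.08 0 0 0 1" --pt "-0.5 -0.95 0.08 0 0 0 1" --pt "-0.5 -0.95 0.08 0 0 0 1"

```text
time_s: 0.58
tcp_pos: [285.2, -525.8, 220.6]
orientation: [0.805, -0.593, -0.0, -0.003]
contact_force: [1.8, 1.0, 0.2]
opening: 85.4
```

apply_moves --pt "-0.5 -0.95 0.08 0 0 0 1" --pt "-0.5 -0.95 0.08 0 0 0 1" --pt "-0.5 -0.95 0.08 0 0 0 1" --pt "-0.5 -0.95 0.08 0 0 0 1"

```text
time_s: 0.92
tcp_pos: [381.4, -429.0, 211.6]
orientation: [0.807, -0.59, -0.0, -0.005]
contact_force: [0.6, 0.8, 0.7]
opening: 84.9
```

apply_moves --pt "0 0 0.08 0 0 -0.0988 1" --pt "0 0 0.08 0 0 -0.0988 1" --pt "0 0 0.08 0 0 -0.0988 1" --pt "0 0 0.08 0 0 -0.0988 1" --pt "0 0 0.08 0 0 -0.0988 1" --pt "0 0 0.08 0 0 -0.0988 1"

```text
time_s: 1.42
tcp_pos: [381.3, -429.0, 201.9]
orientation: [0.949, -0.314, 0.001, -0.005]
contact_force: [0.0, 1.1, -0.9]
opening: 85.3
```

```bash
cat > cup.py <<'E'
from h import *
import sys
def cups(name,fn=None,box=None):
    f=grab(name,fn);W=cloud(f)
    m=((W[...,2]>20)&(W[...,2]<85)&(f['color'].min(-1)>(90 if name!='wrist' else 90))).astype(np.uint8)
    n,l,s,c=cv2.connectedComponentsWithStats(m)
    for i in range(1,n):
        if s[i][4]>60:
            w=W[l==i];top=w[:,2]>np.nanpercentile(w[:,2],95)-8
            w=w[top]
            if len(w)<5: continue
            (cx,cy),r=cv2.minEnclosingCircle(w[:,:2].astype(np.float32))
            print(name,s[i].tolist(),'circle',round(cx,1),round(cy,1),'r',round(r,1),'ztop',np.round(np.nanmedian(w[:,2]),1),'n',len(w))
E
python3 - <<'E'
from cup import *
st();cups('wrist','w1.png');cups('top','t1.png')
rel([458,-353,200],yaw=-0.66)
E
```

```text
t 1.42 tcp [ 381.3 -429.   201.9] q [ 0.9495 -0.3137  0.0011 -0.005 ] F [ 0.   1.1 -0.9] open 85.3 j [ 0.98  0.39 -0.24  1.81  0.1   0.96  0.07]
wrist [260, 11, 82, 89, 1470] circle 457.3 -353.3 r 29.9 ztop 66.6 n 1444
top [179, 205, 21, 21, 91] circle 583.2 273.8 r 29.8 ztop 67.4 n 73
top [400, 245, 21, 21, 81] circle 457.4 -353.0 r 29.5 ztop 66.4 n 67
top [520, 309, 32, 43, 705] circle 241.4 -692.9 r 66.7 ztop 49.3 n 559
move [ 0.13   -0.8909  0.0249] [-0.0016  0.0002  0.0024] dist 108.1 deg 1.0
```

View pics/w1.png

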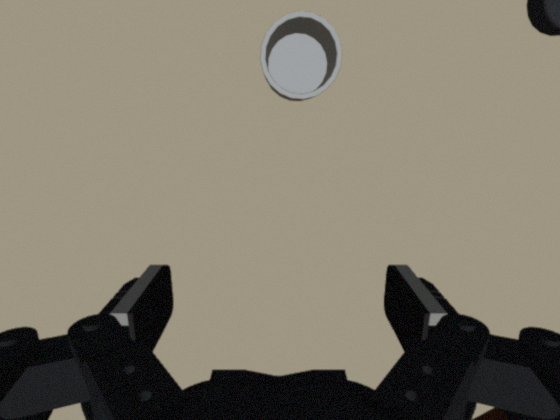

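apply_moves --pt "0.124 -0.893 0.1 -0.0016 0 0.0024 1" --pt "0.124 -0.893 0.1 -0.0016 0 0.0024 1" --pt "0.124 -0.893 0.4 -0.0016 0 0.0024 1" --pt "0.124 -0.893 0.6 -0.0016 0 0.0024 1" --pt "0.124 -0.893 0.6 -0.0016 0 0.0024 1"

```text
time_s: 1.93
tcp_pos: [456.4, -347.7, 126.1]
orientation: [0.946, -0.323, -0.005, -0.002]
contact_force: [-1.5, 1.3, -0.1]
opening: 85.7
```

```bash
python3 - <<'E'
from cup import *
st();rel([457.3,-353.2,26],yaw=-0.66)
E
```

```text
t 1.93 tcp [ 456.4 -347.7  126.1] q [ 0.9463 -0.3234 -0.005  -0.0019] F [-1.5  1.3 -0.1] open 85.7 j [ 0.78  0.49 -0.25  1.86  0.16  0.82 -0.2 ]
move [0.043  0.0323 0.8338] [-0.0001  0.0017  0.0002] dist 100.3 deg 0.6
```

apply_moves --pt "0.043 0.032 0.0 0 0.0017 0 1" --pt "0.043 0.032 0.3 0 0.0017 0 1" --pt "0.043 0.032 0.55 0 0.0017 0 1" --pt "0.043 0.032 0.75 0 0.0017 0 1" --pt "0.043 0.032 0.834 0 0.0017 0 1" --pt "0.043 0.032 0.834 0 0.0017 0 1"

```text
time_s: 2.43
tcp_pos: [455.8, -354.2, 25.0]
orientation: [0.946, -0.325, -0.001, -0.0]
contact_force: [0.1, 0.2, -0.7]
opening: 85.7
```

apply_moves --pt "0 0 0 0 0 0 -0.2" --pt "0 0 0 0 0 0 -0.2" --pt "0 0 0 0 0 0 -0.2" --pt "0 0 0 0 0 0 -0.2" --pt "0 0 0 0 0 0 -0.2" --pt "0 0 0 0 0 0 -0.2" --pt "0 0 0 0 0 0 -0.2" --pt "0 0 0 0 0 0 -0.2"

```text
time_s: 3.1
tcp_pos: [457.0, -355.8, 27.5]
orientation: [0.946, -0.325, 0.001, 0.001]
contact_force: [-0.6, -1.0, 6.4]
opening: 58.3
```

```bash
python3 - <<'E'
from cup import *
st();rel([457.3,-353.2,170],yaw=-0.66)
E
```

```text
t 3.1 tcp [ 457.  -355.8   27.5] q [ 9.457e-01 -3.251e-01  7.000e-04  8.000e-04] F [-0.6 -1.   6.4] open 58.3 j [ 0.76  0.64 -0.2   1.89  0.21  0.63 -0.24]
move [-0.0089 -0.0173 -1.1878] [ 0.0002 -0.0003 -0.0004] dist 142.6 deg 0.2
```

apply_moves --pt "0 0 -0.1 0 0 0 -0.2" --pt "0 0 -0.4 0 0 0 -0.2" --pt "0 0 -0.7 0 0 0 -0.2" --pt "0 0 -1 0 0 0 -0.2" --pt "0 0 -1 0 0 0 -0.2"

```text
time_s: 3.52
tcp_pos: [461.0, -358.1, 156.3]
orientation: [0.946, -0.325, 0.008, 0.003]
contact_force: [2.3, -1.3, -3.4]
opening: 58.4
```

```bash
python3 - <<'E'
from cup import *
st();rel([350,-130,200],yaw=-0.02)
E
```

```text
t 3.52 tcp [ 461.  -358.1  156.3] q [ 0.9456 -0.3251  0.0075  0.003 ] F [ 2.3 -1.3 -3.4] open 58.4 j [ 0.8   0.45 -0.25  1.83  0.15  0.86 -0.19]
move [-1.8923 -0.9296 -0.3957] [ 0.001  -0.0025 -0.1022] dist 257.4 deg 36.8
```

```bash
python3 - <<'E'
from cup import *
rel([461,-358,215],yaw=-0.02)
rel([480,-240,215],yaw=-0.02)
E
```

```text
move [ 7.300e-03  1.000e-04 -4.891e-01] [ 0.001  -0.0025 -0.1022] dist 58.7 deg 36.8
move [-0.4725 -0.8728 -0.4976] [ 0.001  -0.0025 -0.1022] dist 133.2 deg 36.8
```

apply_moves --pt "-0.4725 -0.873 -0.5 0.001 -0.0025 -0.1022 -0.2" --pt "-0.4725 -0.873 -0.5 0.001 -0.0025 -0.1022 -0.2" --pt "-0.4725 -0.873 -0.5 0.001 -0.0025 -0.1022 -0.2" --pt "-0.4725 -0.873 -0.5 0.001 -0.0025 -0.1022 -0.2" --pt "-0.4725 -0.873 -0.5 0.001 -0.0025 -0.1022 -0.2" --pt "-0.4725 -0.873 -0.5 0.001 -0.0025 -0.1022 -0.2"

```text
time_s: 4.02
tcp_pos: [480.5, -238.9, 216.9]
orientation: [1.0, -0.007, 0.001, 0.001]
contact_force: [-0.0, -1.0, -3.2]
opening: 58.6
```

apply_moves --pt "0 -0.9 0 0 0 0 -0.2" --pt "0 -0.9 0 0 0 0 -0.2" --pt "0 -0.9 0 0 0 0 -0.2" --pt "0 -0.9 0 0 0 0 -0.2"

```text
time_s: 4.35
tcp_pos: [481.8, -124.8, 217.2]
orientation: [1.0, -0.005, 0.001, -0.001]
contact_force: [0.3, 0.3, -2.4]
opening: 58.4
```

```bash
python3 - <<'E'
from cup import *
st();f=grab('wrist','w2.png')
np.savez('w2.npz',color=f['color'],W=cloud(f),Twc=f['Twc'],z=f['z_map'])
E
```

```text
t 4.35 tcp [ 481.8 -124.8  217.2] q [ 1.0e+00 -4.8e-03  9.0e-04 -6.0e-04] F [ 0.3  0.3 -2.4] open 58.4 j [ 0.63  0.28 -0.51  1.96  0.16  0.95  0.03]
```

View pics/w2.png

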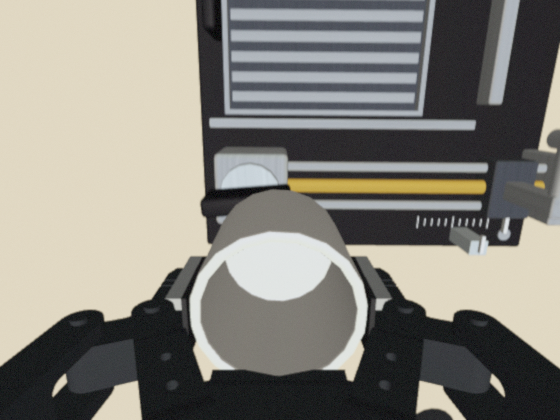

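```bash
python3 - <<'E'
from cup import *
f=grab('wrist')
for u,v,h in ((224,115,42),(424,115,42),(226,20,42),(432,20,42),(208,85,24)): print(u,v,onplane(f,u,v,h).round(1))
f=grab('top')
for u,v in ((242,205.2),(306.6,205.2),(242,264.3),(306.6,264.3)): print(u,v,onplane(f,u,v,42).round(1))
W=cloud(f)
sub=W[200:270,238:312]; 
print(np.round(np.nanmedian(sub[30:45,20:50,2]),1))
w=W.reshape(-1,3);m=(w[:,2]>38)&(w[:,2]<75)&(w[:,1]>-30)&(w[:,1]<60)&(w[:,0]<450)&(w[:,0]>370)
print(m.sum(),w[m].round()[:40].tolist())
f2=grab('scene');w=cloud(f2).reshape(-1,3)
m=(w[:,2]>47)&(w[:,2]<80)&(w[:,1]>-60)&(w[:,1]<80)&(w[:,0]<450)&(w[:,0]>370)
print(m.sum(),w[m].min(0).round(),w[m].max(0).round(),w[m].mean(0).round())
E
```

```text
224 115 [435.6 -65.6  42. ]
424 115 [608.5 -67.7  42. ]
226 20 [441.2   8.5  42. ]
432 20 [607.5   6.5  42. ]
208 85 [420.1 -39.9  24. ]
242 205.2 [610.4 123.2  42. ]
306.6 205.2 [606.8 -65.2  42. ]
242 264.3 [438.8 125.5  42. ]
306.6 264.3 [435.6 -61.4  42. ]
34.8
107 [[450.0, 53.0, 39.0], [450.0, 47.0, 41.0], [449.0, 18.0, 40.0], [449.0, 9.0, 41.0], [449.0, 4.0, 39.0], [449.0, -11.0, 39.0], [449.0, -19.0, 39.0], [446.0, 18.0, 41.0], [446.0, -2.0, 39.0], [444.0, 59.0, 44.0], [444.0, 53.0, 40.0], [444.0, 41.0, 42.0], [443.0, 21.0, 38.0], [443.0, 7.0, 40.0], [443.0, -8.0, 38.0], [442.0, 59.0, 48.0], [441.0, 56.0, 40.0], [441.0, 53.0, 43.0], [441.0, 50.0, 40.0], [442.0, 47.0, 51.0], [441.0, 44.0, 43.0], [441.0, 41.0, 41.0], [441.0, 36.0, 43.0], [441.0, 33.0, 50.0], [441.0, 30.0, 43.0], [441.0, 27.0, 44.0], [441.0, 24.0, 44.0], [441.0, 21.0, 41.0], [441.0, 18.0, 44.0], [441.0, 15.0, 41.0], [441.0, 13.0, 47.0], [440.0, 10.0, 39.0], [441.0, 4.0, 46.0], [440.0, -2.0, 38.0], [440.0, -5.0, 45.0], [441.0, -8.0, 49.0], [440.0, -11.0, 43.0], [440.0, -13.0, 44.0], [440.0, -16.0, 40.0], [440.0, -19.0, 44.0]]
234 [427.  -2.  47.] [442.  70.  79.] [436.  33.  64.]
```

```bash
python3 - <<'E'
from cup import *
st();rel([523,-16,150],yaw=-0.018)
E
```

```text
t 4.55 tcp [ 481.7 -132.5  216.8] q [ 1.0e+00 -8.9e-03  7.0e-04  9.0e-04] F [ 0.9 -0.3 -3. ] open 58.4 j [ 0.63  0.28 -0.5   1.95  0.17  0.95  0.03]
move [ 0.3261 -0.9777  0.555 ] [ 0.0003 -0.0002  0.    ] dist 140.5 deg 0.1
```

apply_moves --pt "0.326 -0.978 0 0 0 0 -0.2" --pt "0.326 -0.978 0 0 0 0 -0.2" --pt "0.326 -0.978 0 0 0 0 -0.2" --pt "0.326 -0.978 0.3 0 0 0 -0.2" --pt "0.326 -0.978 0.555 0 0 0 -0.2" --pt "0.326 -0.978 0.555 0 0 0 -0.2" --pt "0.326 -0.978 0.555 0 0 0 -0.2"

```text
time_s: 5.13
tcp_pos: [521.9, -17.5, 148.8]
orientation: [1.0, -0.01, -0.001, 0.001]
contact_force: [1.1, 0.2, -1.7]
opening: 58.7
```

```bash
python3 - <<'E'
from cup import *
st();rel([523,-16,64],yaw=-0.018)
E
```

```text
t 5.13 tcp [521.9 -17.5 148.8] q [ 9.999e-01 -1.030e-02 -1.400e-03  9.000e-04] F [ 1.1  0.2 -1.7] open 58.7 j [ 0.39  0.42 -0.51  1.96  0.28  0.84 -0.3 ]
move [ 0.0104 -0.0142  0.7063] [ 0.0003  0.0004 -0.0004] dist 84.8 deg 0.2
```

apply_moves --pt "0.01 -0.014 0.2 0 0 0 -0.2" --pt "0.01 -0.014 0.4 0 0 0 -0.2" --pt "0.01 -0.014 0.55 0 0 0 -0.2" --pt "0.01 -0.014 0.64 0 0 0 -0.2" --pt "0.01 -0.014 0.67 0 0 0 -0.2" --pt "0.01 -0.014 0.69 0 0 0 -0.2" --pt "0.01 -0.014 0.7 0 0 0 -0.2" --pt "0.01 -0.014 0.706 0 0 0 -0.2"

```text
time_s: 5.8
tcp_pos: [524.0, -16.2, 65.2]
orientation: [1.0, -0.011, -0.0, 0.001]
contact_force: [0.5, 0.8, -2.3]
opening: 58.5
```

apply_moves --pt "0 0 0.005 0 0 0 -0.2" --pt "0 0 0.01 0 0 0 -0.2" --pt "0 0 0.015 0 0 0 -0.2"

```text
time_s: 6.05
tcp_pos: [524.4, -16.2, 64.0]
orientation: [1.0, -0.011, 0.0, 0.001]
contact_force: [1.0, 0.4, -2.4]
opening: 58.1
```

apply_moves --pt "0 0 0.01 0 0 0 -0.2" --pt "0 0 0.02 0 0 0 -0.2" --pt "0 0 0.02 0 0 0 -0.2"

```text
time_s: 6.3
tcp_pos: [524.5, -16.2, 61.5]
orientation: [1.0, -0.011, 0.0, 0.001]
contact_force: [0.1, -0.5, -2.9]
opening: 58.8
```

apply_moves --pt "0 0 0.008 0 0 0 -0.2" --pt "0 0 0.016 0 0 0 -0.2" --pt "0 0 0.016 0 0 0 -0.2"

```text
time_s: 6.55
tcp_pos: [526.4, -16.3, 61.4]
orientation: [1.0, -0.011, 0.002, 0.001]
contact_force: [-0.8, -0.6, 10.2]
opening: 58.2
```

apply_moves --pt "0 0 -0.008 0 0 0 0.6" --pt "0 0 -0.008 0 0 0 1" --pt "0 0 -0.008 0 0 0 1" --pt "0 0 -0.008 0 0 0 1" --pt "0 0 -0.008 0 0 0 1" --pt "0 0 -0.008 0 0 0 1"

```text
time_s: 7.05
tcp_pos: [526.2, -16.3, 62.2]
orientation: [1.0, -0.011, 0.002, 0.001]
contact_force: [-0.0, -0.1, -0.3]
opening: 85.5
```

apply_moves --pt "0 0 -0.2 0 0 0 1" --pt "0 0 -0.5 0 0 0 1" --pt "0 0 -0.8 0 0 0 1" --pt "0 0 -1 0 0 0 1" --pt "0 0 -1 0 0 0 1"

```text
time_s: 7.47
tcp_pos: [528.9, -15.5, 187.3]
orientation: [1.0, -0.011, 0.007, 0.002]
contact_force: [0.5, 0.2, -0.1]
opening: 85.1
```

```bash
python3 - <<'E'
from cup import *
st();cups('wrist','w3.png');cups('top','t3.png');cups('scene')
rel([583,274,200],yaw=0.3)
E
```

```text
t 7.47 tcp [528.9 -15.5 187.3] q [ 0.9999 -0.0106  0.0066  0.0017] F [ 0.5  0.2 -0.1] open 85.1 j [ 0.41  0.37 -0.54  1.92  0.25  0.9  -0.27]
wrist [133, 0, 315, 254, 20899] circle 524.7 33.2 r 126.5 ztop 37.2 n 13644
wrist [431, 14, 44, 219, 3655] circle 669.2 31.3 r 84.6 ztop 42.5 n 3640
wrist [163, 40, 211, 14, 2904] circle 525.8 97.2 r 80.1 ztop 35.9 n 2904
wrist [165, 62, 208, 14, 2689] circle 525.4 81.4 r 80.3 ztop 36.0 n 2689
wrist [169, 105, 201, 14, 2474] circle 524.6 48.3 r 80.3 ztop 36.1 n 2474
wrist [171, 126, 198, 13, 2388] circle 524.6 33.0 r 80.2 ztop 36.0 n 2388
wrist [237, 173, 72, 66, 3717] circle 526.0 -14.1 r 26.1 ztop 79.1 n 493
wrist [309, 183, 56, 15, 618] circle 577.8 -10.3 r 27.2 ztop 35.9 n 618
wrist [317, 202, 47, 12, 527] circle 583.3 -31.8 r 20.4 ztop 36.0 n 527
wrist [473, 245, 47, 92, 590] circle 719.7 -116.4 r 22.7 ztop 70.3 n 232
wrist [172, 269, 223, 72, 5934] circle 466.8 -113.1 r 32.6 ztop 75.7 n 1460
top [179, 205, 21, 21, 95] circle 582.5 273.4 r 30.2 ztop 67.7 n 74
top [498, 301, 54, 51, 2111] circle 250.3 -678.2 r 71.8 ztop 49.2 n 1623
scene [334, 179, 23, 27, 330] circle 584.4 272.3 r 32.3 ztop 63.7 n 127
scene [212, 187, 95, 62, 1516] circle 525.1 32.7 r 124.3 ztop 36.5 n 878
scene [233, 200, 20, 11, 82] circle 515.3 -8.8 r 23.9 ztop 79.4 n 24
scene [178, 204, 63, 49, 395] circle 457.9 -122.4 r 35.9 ztop 79.3 n 82
scene [204, 221, 28, 36, 124] circle 554.2 -107.1 r 67.6 ztop 54.5 n 117
scene [260, 225, 61, 39, 307] circle 673.3 29.2 r 83.7 ztop 41.0 n 274
scene [192, 227, 34, 44, 159] circle 571.6 -141.6 r 80.7 ztop 54.6 n 152
scene [208, 275, 10, 18, 78] circle 662.8 -177.3 r 10.5 ztop 59.0 n 44
scene [234, 276, 24, 15, 148] circle 717.9 -125.7 r 29.6 ztop 69.2 n 138
move [ 0.4295 -2.4278 -0.1585] [ 0.0006 -0.0004 -0.0512] dist 296.5 deg 18.4
```

View pics/w3.png

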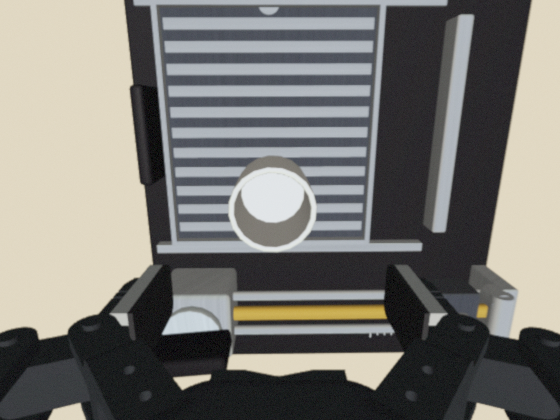

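apply_moves --pt "0.15 -0.95 -0.15 0 0 0 1" --pt "0.15 -0.95 -0.15 0 0 0 1" --pt "0.15 -0.95 -0.15 0 0 0 1" --pt "0.15 -0.95 -0.15 0 0 0 1"

```text
time_s: 7.95
tcp_pos: [545.2, 105.9, 199.2]
orientation: [1.0, -0.006, 0.002, -0.001]
contact_force: [-0.3, 1.7, -0.1]
opening: 84.8
```

apply_moves --pt "0.15 -0.8 0 0 0 -0.0512 1" --pt "0.15 -0.8 0 0 0 -0.0512 1" --pt "0.15 -0.8 0 0 0 -0.0512 1" --pt "0.15 -0.8 0 0 0 -0.0512 1"

```text
time_s: 8.28
tcp_pos: [562.7, 208.1, 197.7]
orientation: [0.987, 0.16, 0.001, -0.003]
contact_force: [0.7, 0.7, 0.4]
opening: 85.8
```

```bash
python3 - <<'E'
from cup import *
st();cups('wrist','w4.png')
rel([583,274,120],yaw=0.3)
E
```

```text
t 8.28 tcp [562.7 208.1 197.7] q [ 9.871e-01  1.599e-01  5.000e-04 -3.100e-03] F [0.7 0.7 0.4] open 85.8 j [ 0.07  0.51 -0.64  1.73  0.35  1.01 -0.37]
wrist [290, 84, 81, 82, 2126] circle 582.6 274.2 r 29.9 ztop 66.5 n 1429
wrist [475, 101, 50, 52, 202] circle 710.2 312.9 r 14.2 ztop 80.5 n 80
wrist [476, 120, 28, 32, 97] circle 708.3 297.5 r 5.0 ztop 71.4 n 25
wrist [118, 201, 14, 14, 151] circle 433.4 144.4 r 7.5 ztop 23.0 n 151
wrist [101, 214, 200, 159, 5017] circle 525.8 79.8 r 97.4 ztop 42.0 n 3019
wrist [121, 258, 28, 16, 250] circle 458.3 97.7 r 13.0 ztop 36.2 n 250
wrist [257, 262, 94, 35, 707] circle 616.0 129.3 r 48.3 ztop 24.9 n 707
wrist [117, 273, 17, 10, 116] circle 453.1 81.8 r 8.4 ztop 36.4 n 116
wrist [172, 273, 113, 44, 1129] circle 549.5 97.3 r 56.3 ztop 36.1 n 1129
wrist [173, 289, 106, 41, 1042] circle 551.8 82.7 r 53.5 ztop 36.2 n 1042
wrist [173, 305, 101, 38, 969] circle 554.2 65.1 r 51.1 ztop 36.1 n 969
wrist [325, 313, 36, 56, 751] circle 668.1 83.7 r 33.0 ztop 42.6 n 750
wrist [166, 319, 103, 37, 944] circle 553.0 45.9 r 51.9 ztop 36.1 n 944
wrist [160, 332, 103, 37, 936] circle 551.6 29.1 r 52.8 ztop 36.2 n 936
wrist [154, 344, 86, 45, 1437] circle 530.4 12.6 r 14.7 ztop 63.1 n 231
move [ 0.339  -0.4954  0.6463] [-0.0005 -0.0001  0.0024] dist 105.9 deg 0.9
```

View pics/w4.png

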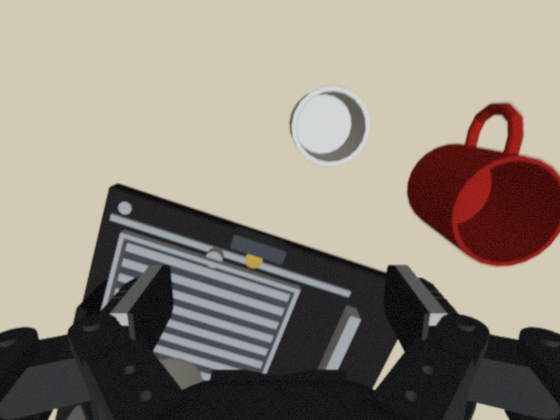

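apply_moves --pt "0.339 -0.496 0 0 0 0.0024 1" --pt "0.339 -0.496 0 0 0 0.0024 1" --pt "0.339 -0.496 0.3 0 0 0.0024 1" --pt "0.339 -0.496 0.6 0 0 0.0024 1" --pt "0.339 -0.496 0.646 0 0 0.0024 1" --pt "0.339 -0.496 0.646 0 0 0.0024 1"

```text
time_s: 8.83
tcp_pos: [581.0, 271.0, 116.2]
orientation: [0.989, 0.149, -0.004, -0.0]
contact_force: [-0.0, -0.1, -0.3]
opening: 85.4
```

```bash
python3 - <<'E'
from cup import *
st();rel([582.6,274.2,25],yaw=0.3)
E
```

```text
t 8.83 tcp [581.  271.  116.2] q [ 9.889e-01  1.486e-01 -3.900e-03 -1.000e-04] F [-0.  -0.1 -0.3] open 85.4 j [-0.08  0.67 -0.58  1.68  0.43  0.93 -0.52]
move [ 0.026  -0.0206  0.7599] [-0.0002  0.0012 -0.0003] dist 91.3 deg 0.5
```

apply_moves --pt "0.026 -0.02 0.1 0 0.0012 0 1" --pt "0.026 -0.02 0.3 0 0.0012 0 1" --pt "0.026 -0.02 0.5 0 0.0012 0 1" --pt "0.026 -0.02 0.68 0 0.0012 0 1" --pt "0.026 -0.02 0.76 0 0.0012 0 1" --pt "0.026 -0.02 0.76 0 0.0012 0 1"

```text
time_s: 9.33
tcp_pos: [582.2, 273.0, 23.8]
orientation: [0.989, 0.148, -0.001, -0.0]
contact_force: [-0.1, 0.8, 0.1]
opening: 85.3
```

apply_moves --pt "0 0 0 0 0 0 -0.2" --pt "0 0 0 0 0 0 -0.2" --pt "0 0 0 0 0 0 -0.2" --pt "0 0 0 0 0 0 -0.2" --pt "0 0 0 0 0 0 -0.2" --pt "0 0 0 0 0 0 -0.2" --pt "0 0 0 0 0 0 -0.2" --pt "0 0 0 0 0 0 -0.2"

```text
time_s: 10.0
tcp_pos: [583.5, 273.5, 25.9]
orientation: [0.989, 0.148, 0.0, -0.0]
contact_force: [-0.6, -0.7, 5.7]
opening: 57.5
```

apply_moves --pt "0 0 -0.1 0 0 0 -0.2" --pt "0 0 -0.4 0 0 0 -0.2" --pt "0 0 -0.7 0 0 0 -0.2" --pt "0 0 -1 0 0 0 -0.2" --pt "0 0 -1 0 0 0 -0.2"

```text
time_s: 10.42
tcp_pos: [587.0, 276.3, 154.8]
orientation: [0.989, 0.148, 0.007, -0.003]
contact_force: [2.2, 1.6, -0.7]
opening: 57.6
```

```bash
python3 - <<'E'
from cup import *
st();cups('top','t5.png');rel([526,79,150],yaw=-0.018);rel([566,215,155],yaw=-0.018)
E
```

```text
t 10.42 tcp [587.  276.3 154.8] q [ 0.989   0.1479  0.0067 -0.0025] F [ 2.2  1.6 -0.7] open 57.6 j [-0.07  0.63 -0.6   1.65  0.41  0.98 -0.51]
top [317, 163, 21, 5, 80] circle 722.1 -125.1 r 28.6 ztop 71.0 n 73
top [246, 183, 56, 3, 162] circle 671.0 30.2 r 80.6 ztop 42.7 n 133
top [273, 208, 2, 53, 74] circle 525.1 32.0 r 75.8 ztop 36.3 n 50
top [294, 208, 8, 51, 87] circle 526.7 -40.0 r 73.1 ztop 35.8 n 81
top [281, 224, 18, 19, 262] circle 526.2 -13.8 r 25.9 ztop 48.7 n 153
top [319, 246, 8, 20, 77] circle 461.2 -99.4 r 27.0 ztop 80.1 n 35
top [332, 246, 6, 20, 66] circle 460.6 -140.6 r 27.0 ztop 79.2 n 41
top [498, 301, 54, 51, 2116] circle 250.6 -679.3 r 70.9 ztop 49.5 n 1543
move [-9.539e-01  1.417e+00 -1.000e-03] [-0.0006 -0.0015  0.0501] dist 205.0 deg 18.0
move [-0.3034  0.4306 -0.0344] [-0.0006 -0.0015  0.0501] dist 63.3 deg 18.0
```

apply_moves --pt "-0.3 0.43 -0.05 0 -0.0015 0.0501 -0.2" --pt "-0.3 0.43 -0.05 0 -0.0015 0.0501 -0.2" --pt "-0.3 0.43 -0.05 0 -0.0015 0.0501 -0.2" --pt "-0.3 0.43 -0.05 0 -0.0015 0.0501 -0.2"

```text
time_s: 10.8
tcp_pos: [565.9, 212.7, 156.3]
orientation: [1.0, -0.011, -0.001, -0.001]
contact_force: [0.5, 0.9, -1.5]
opening: 57.7
```

```bash
python3 - <<'E'
from cup import *
st();rel([526,79,155],yaw=-0.018)
E
```

```text
t 10.8 tcp [565.9 212.7 156.3] q [ 9.999e-01 -1.110e-02 -8.000e-04 -7.000e-04] F [ 0.5  0.9 -1.5] open 57.7 j [-0.01  0.55 -0.54  1.75  0.34  0.94 -0.71]
move [-0.3074  1.1216  0.0098] [-0.0002  0.0003 -0.0007] dist 139.6 deg 0.3
```

apply_moves --pt "-0.307 0.98 0 0 0 0 -0.2" --pt "-0.307 0.98 0 0 0 0 -0.2" --pt "-0.307 0.98 0 0 0 0 -0.2" --pt "-0.307 0.98 0 0 0 0 -0.2" --pt "-0.307 0.98 0 0 0 0 -0.2"

```text
time_s: 11.22
tcp_pos: [525.6, 93.4, 155.5]
orientation: [1.0, -0.012, -0.002, -0.0]
contact_force: [0.2, -0.2, -2.8]
opening: 58.0
```

```bash
python3 - <<'E'
from cup import *
st();rel([526,79,64],yaw=-0.018);grab('wrist','w6.png')
E
```

```text
t 11.22 tcp [525.6  93.4 155.5] q [ 0.9999 -0.0122 -0.0017 -0.    ] F [ 0.2 -0.2 -2.8] open 58.0 j [ 0.21  0.44 -0.55  1.92  0.3   0.86 -0.52]
move [0.0087 0.1197 0.7622] [-0.      0.0005 -0.001 ] dist 92.6 deg 0.4
```

View pics/w6.png

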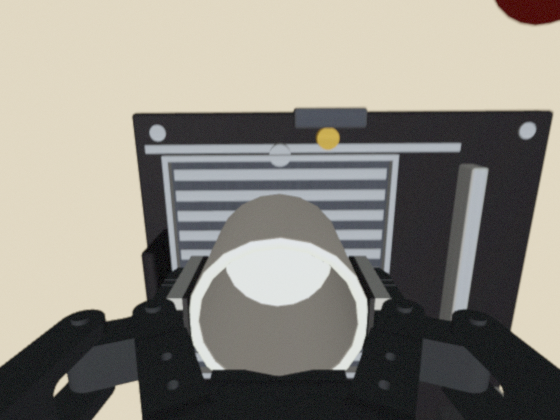

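apply_moves --pt "0.009 0.12 0.1 0 0 0 -0.2" --pt "0.009 0.12 0.3 0 0 0 -0.2" --pt "0.009 0.12 0.5 0 0 0 -0.2" --pt "0.009 0.12 0.66 0 0 0 -0.2" --pt "0.009 0.12 0.72 0 0 0 -0.2" --pt "0.009 0.12 0.75 0 0 0 -0.2" --pt "0.009 0.12 0.762 0 0 0 -0.2" --pt "0.009 0.12 0.762 0 0 0 -0.2"

```text
time_s: 11.93
tcp_pos: [527.4, 82.7, 65.0]
orientation: [1.0, -0.01, -0.001, -0.001]
contact_force: [-0.2, -0.3, -2.6]
opening: 57.5
```

apply_moves --pt "0 0 0.01 0 0 0 -0.2" --pt "0 0 0.02 0 0 0 -0.2" --pt "0 0 0.02 0 0 0 -0.2"

```text
time_s: 12.18
tcp_pos: [527.9, 82.8, 63.2]
orientation: [1.0, -0.01, 0.0, -0.001]
contact_force: [0.5, 0.3, -2.9]
opening: 57.8
```

apply_moves --pt "0 0 0.008 0 0 0 -0.2" --pt "0 0 0.014 0 0 0 -0.2" --pt "0 0 0.014 0 0 0 -0.2"

```text
time_s: 12.43
tcp_pos: [528.0, 82.7, 61.6]
orientation: [1.0, -0.01, 0.0, -0.001]
contact_force: [-0.2, 0.9, -1.6]
opening: 57.7
```

apply_moves --pt "0 0 0.006 0 0 0 -0.2" --pt "0 0 0.012 0 0 0 -0.2" --pt "0 0 0.012 0 0 0 -0.2"

```text
time_s: 12.68
tcp_pos: [527.8, 82.7, 60.0]
orientation: [1.0, -0.01, 0.0, -0.001]
contact_force: [-0.2, -0.4, -3.1]
opening: 57.6
```

apply_moves --pt "0 0 0.006 0 0 0 -0.2" --pt "0 0 0.006 0 0 0 -0.2"

```text
time_s: 12.85
tcp_pos: [528.3, 82.7, 59.8]
orientation: [1.0, -0.01, 0.0, -0.001]
contact_force: [-0.8, -0.1, 3.5]
opening: 57.6
```

Contact. Release and rise.

apply_moves --pt "0 0 0 0 0 0 0.6" --pt "0 0 0 0 0 0 1" --pt "0 0 0 0 0 0 1" --pt "0 0 0 0 0 0 1" --pt "0 0 0 0 0 0 1" --pt "0 0 0 0 0 0 1"

```text
time_s: 13.35
tcp_pos: [528.3, 82.8, 59.8]
orientation: [1.0, -0.01, 0.001, -0.001]
contact_force: [-0.4, 0.9, -1.1]
opening: 85.3
```

apply_moves --pt "0 0 -0.2 0 0 0 1" --pt "0 0 -0.5 0 0 0 1" --pt "0 0 -0.8 0 0 0 1" --pt "0 0 -1 0 0 0 1" --pt "0 0 -1 0 0 0 1"

```text
time_s: 13.77
tcp_pos: [531.3, 83.4, 185.1]
orientation: [1.0, -0.01, 0.005, -0.002]
contact_force: [0.7, 0.8, 0.9]
opening: 85.9
```

```bash
python3 - <<'E'
from cup import *
st();rel([360,30,200],yaw=-0.018);rel([410,40,215],yaw=-0.018)
E
```

```text
t 13.77 tcp [531.3  83.4 185.1] q [ 0.9999 -0.0101  0.0052 -0.0017] F [0.7 0.8 0.9] open 85.9 j [ 0.25  0.4  -0.57  1.9   0.27  0.91 -0.48]
move [-1.4168  0.4734 -0.1409] [-0.0006 -0.0017 -0.0004] dist 180.1 deg 0.6
move [-1.0006  0.3813 -0.2613] [-0.0006 -0.0017 -0.0004] dist 132.3 deg 0.6
```

apply_moves --pt "-0.85 0.6 -0.26 0 0 0 1" --pt "-0.85 0.6 -0.26 0 0 0 1" --pt "-0.85 0.6 -0.26 0 0 0 1" --pt "-0.85 0.6 -0.26 0 0 0 1"

```text
time_s: 14.1
tcp_pos: [422.5, 9.3, 214.9]
orientation: [1.0, -0.012, 0.004, 0.001]
contact_force: [0.3, -1.0, -1.0]
opening: 85.1
```

```bash
python3 - <<'E'
from cup import *
st();f=grab('wrist','w7.png');W=cloud(f);np.save('W7.npy',W)
m=(W[...,2]>46)&(W[...,0]<445)&(W[...,0]>400)&(W[...,1]>-20)&(W[...,1]<90)&(W[...,2]<95)
w=W[m];print(m.sum(),np.percentile(w,[2,50,98],axis=0).round(1).tolist())
t=w[w[:,2]>np.percentile(w[:,2],97)-4];print(len(t),np.percentile(t,[1,50,99],axis=0).round(1).tolist())
m=(abs(W[...,2]-100)<4)&(W[...,0]>480);n,l,s,c=cv2.connectedComponentsWithStats(m.astype(np.uint8))
for i in range(1,n):
    if s[i][4]>50: print(s[i],cv2.minEnclosingCircle(W[l==i][:,:2].astype(np.float32)))
E
```

```text
t 14.1 tcp [422.5   9.3 214.9] q [ 9.999e-01 -1.240e-02  3.600e-03  6.000e-04] F [ 0.3 -1.  -1. ] open 85.1 j [ 0.47  0.15 -0.62  2.12  0.11  0.9  -0.23]
1165 [[430.1, 3.0, 56.6], [434.9, 38.2, 76.5], [440.4, 68.9, 78.1]]
1048 [[430.3, 2.1, 74.2], [435.2, 38.0, 76.6], [440.5, 69.0, 78.4]]
[ 383   48   88   91 1847] ((527.7373657226562, 83.58243560791016), 30.22603988647461)
[ 374  189   80   75 1458] ((526.1058959960938, -13.827813148498535), 30.23240852355957)
[349 336  14   7  73] ((485.19134521484375, -112.49148559570312), 5.15023946762085)
```

View pics/w7.png

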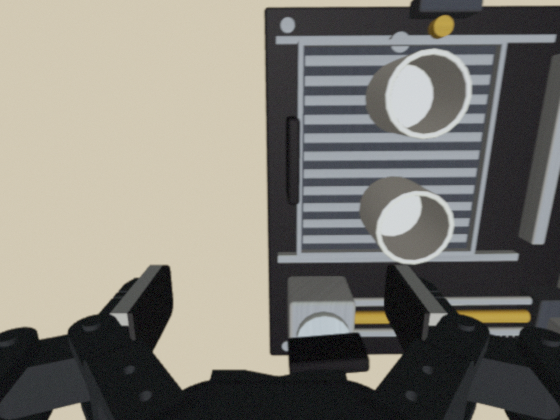

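```bash
python3 - <<'E'
from cup import *
st();rel([435,35,120],yaw=-0.018)
E
```

```text
t 14.15 tcp [425.   10.6 215.2] q [ 0.9999 -0.0123  0.0051 -0.    ] F [-0.4 -1.3 -0. ] open 85.8 j [ 0.47  0.15 -0.62  2.11  0.12  0.9  -0.24]
move [ 0.07   -0.2051  0.7943] [-0.     -0.0016 -0.001 ] dist 98.8 deg 0.7
```

apply_moves --pt "0.07 -0.205 0.1 0 -0.0016 -0.001 0.18" --pt "0.07 -0.205 0.4 0 -0.0016 -0.001 0.18" --pt "0.07 -0.205 0.7 0 -0.0016 -0.001 0.18" --pt "0.07 -0.205 0.794 0 -0.0016 -0.001 0.18" --pt "0.07 -0.205 0.794 0 -0.0016 -0.001 0.18" --pt "0.07 -0.205 0.794 0 -0.0016 -0.001 0.18"

```text
time_s: 14.65
tcp_pos: [435.3, 35.7, 120.0]
orientation: [1.0, -0.009, -0.0, -0.0]
contact_force: [1.0, 0.5, 0.4]
opening: 50.4
```

```bash
python3 - <<'E'
from cup import *
st();rel([435,35,54],yaw=-0.018);grab('wrist','w8.png')
E
```

```text
t 14.65 tcp [435.3  35.7 120. ] q [ 1.0e+00 -8.7e-03 -5.0e-04 -5.0e-04] F [1.  0.5 0.4] open 50.4 j [ 0.34  0.35 -0.58  2.17  0.29  0.7  -0.45]
move [-0.0016  0.006   0.5503] [-0.0002  0.0001  0.0001] dist 66.0 deg 0.1
```

View pics/w8.png

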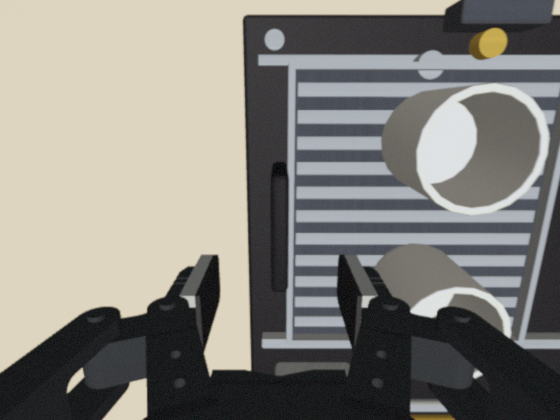

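apply_moves --pt "0 0.005 0.15 0 0 0 0.18" --pt "0 0.005 0.3 0 0 0 0.18" --pt "0 0.005 0.42 0 0 0 0.18" --pt "0 0.005 0.52 0 0 0 0.18" --pt "0 0.005 0.55 0 0 0 0.18" --pt "0 0.005 0.55 0 0 0 0.18"

```text
time_s: 15.2
tcp_pos: [437.0, 35.1, 55.7]
orientation: [1.0, -0.009, 0.001, -0.0]
contact_force: [-0.0, -0.5, 0.6]
opening: 50.6
```

apply_moves --pt "0 0 0 0 0 0 -0.2" --pt "0 0 0 0 0 0 -0.4" --pt "0 0 0 0 0 0 -0.6" --pt "0 0 0 0 0 0 -0.8" --pt "0 0 0 0 0 0 -1" --pt "0 0 0 0 0 0 -1" --pt "0 0 0 0 0 0 -1" --pt "0 0 0 0 0 0 -1"

```text
time_s: 15.87
tcp_pos: [437.6, 35.0, 56.6]
orientation: [1.0, -0.009, 0.002, -0.0]
contact_force: [-1.9, 0.1, 7.7]
opening: 8.5
```

apply_moves --pt "0.03 0 0 0 0 0 -1" --pt "0.06 0 0 0 0 0 -1" --pt "0.09 0 0 0 0 0 -1" --pt "0.12 0 0 0 0 0 -1" --pt "0.15 0 0 0 0 0 -1" --pt "0.18 0 0 0 0 0 -1" --pt "0.21 0 0 0 0 0 -1" --pt "0.24 0 0 0 0 0 -1"

```text
time_s: 16.53
tcp_pos: [464.8, 34.4, 56.6]
orientation: [1.0, -0.009, 0.0, 0.0]
contact_force: [-7.0, -0.1, 8.0]
opening: 8.5
```

apply_moves --pt "0.02 0 0 0 0 0 -1" --pt "0.04 0 0 0 0 0 -1" --pt "0.06 0 0 0 0 0 -1" --pt "0.08 0 0 0 0 0 -1" --pt "0.1 0 0 0 0 0 -1" --pt "0.12 0 0 0 0 0 -1"

```text
time_s: 17.03
tcp_pos: [477.4, 34.2, 56.6]
orientation: [1.0, -0.009, -0.002, 0.001]
contact_force: [-13.4, 1.1, 16.0]
opening: 8.8
```

apply_moves --pt "0.02 0 -0.004 0 0 0 -1" --pt "0.04 0 -0.008 0 0 0 -1" --pt "0.06 0 -0.008 0 0 0 -1" --pt "0.075 0 -0.008 0 0 0 -1" --pt "0.09 0 -0.008 0 0 0 -1" --pt "0.09 0 -0.008 0 0 0 -1"

```text
time_s: 17.53
tcp_pos: [477.4, 34.1, 56.5]
orientation: [1.0, -0.008, -0.013, 0.004]
contact_force: [-30.6, 1.8, 29.7]
opening: 8.8
```

```bash
python3 - <<'E'
from cup import *
st();f=grab('wrist','w9.png');g=grab('scene','s9.png');t=grab('top','t9.png')
a=cv2.imread('pics/s9.png')[130:330,130:360];cv2.imwrite('pics/s9z.png',cv2.resize(a,None,fx=3,fy=3,interpolation=cv2.INTER_CUBIC)[:600,:800])
E
```

```text
t 17.53 tcp [477.4  34.1  56.5] q [ 0.9999 -0.0084 -0.0129  0.0036] F [-30.6   1.8  29.7] open 8.8 j [ 0.26  0.53 -0.49  2.09  0.41  0.64 -0.52]
```

View pics/w9.png

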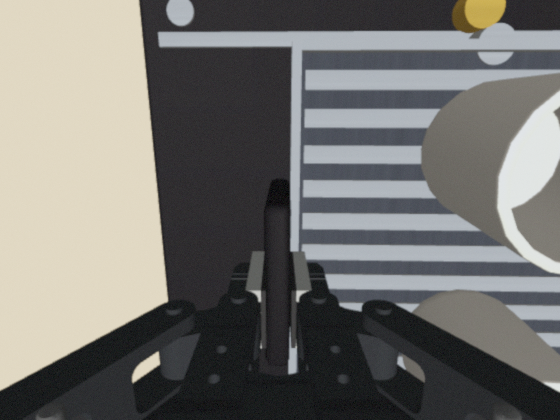

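View pics/s9z.png

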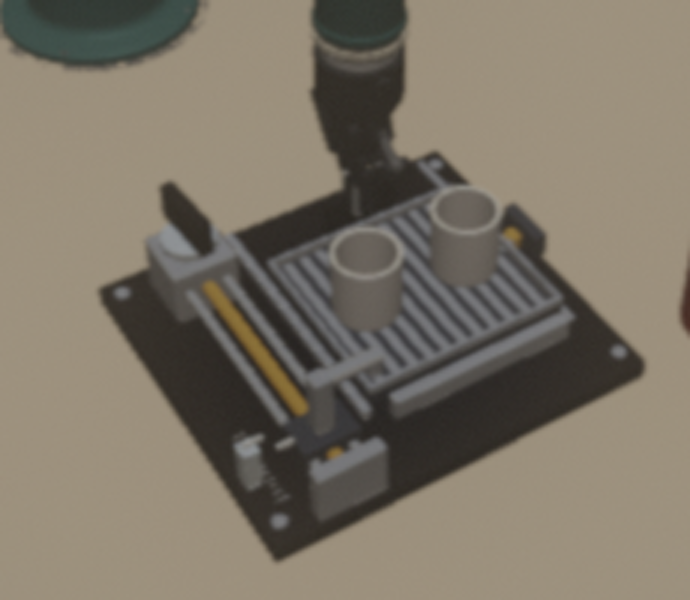

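apply_moves --pt "0.0 0 -0.03 0 0 0 -1" --pt "0.0 0 -0.05 0 0 0 -1"

```text
time_s: 17.85
tcp_pos: [471.1, 34.3, 57.5]
orientation: [1.0, -0.008, -0.018, 0.003]
contact_force: [3.4, 5.7, -69.2]
opening: 8.6
```

apply_moves --pt "0.0 0 0.0 0 0 0 -0.8" --pt "0.0 0 0.0 0 0 0 -0.4" --pt "0.0 0 0.0 0 0 0 0" --pt "0.0 0 0.0 0 0 0 0"

```text
time_s: 18.18
tcp_pos: [471.6, 34.2, 57.5]
orientation: [1.0, -0.008, -0.018, 0.003]
contact_force: [-0.6, -0.5, -0.6]
opening: 42.5
```

```bash
python3 - <<'E'
from cup import *
s=st();p=s['tcp_pos'];rel([p[0],p[1],110],yaw=-0.018)
E
```

```text
t 18.18 tcp [471.6  34.2  57.5] q [ 0.9998 -0.0081 -0.0179  0.0026] F [-0.6 -0.5 -0.6] open 42.5 j [ 0.26  0.52 -0.49  2.09  0.4   0.65 -0.52]
move [-0.0157  0.0024 -0.437 ] [0.0009 0.0057 0.0003] dist 52.5 deg 2.1
```

apply_moves --pt "-0.015 0 -0.2 0.001 0.003 0 0" --pt "-0.015 0 -0.44 0.001 0.0057 0 0" --pt "-0.015 0 -0.44 0.001 0.0057 0 0" --pt "-0.35 0 -0.44 0.001 0.0057 0 -1" --pt "-0.35 0 -0.44 0.001 0.0057 0 -1" --pt "-0.35 0 -0.44 0.001 0.0057 0 -1"

```text
time_s: 18.68
tcp_pos: [430.0, 34.7, 111.7]
orientation: [1.0, -0.008, -0.0, 0.0]
contact_force: [-0.3, -0.0, -0.4]
opening: 6.9
```

```bash
python3 - <<'E'
from cup import *
s=st();f=grab('wrist','w10.png');W=cloud(f)
w=W[(W[...,2]>60)&(W[...,2]<82)&(W[...,1]>38)&(W[...,1]<66)&(W[...,0]>440)&(W[...,0]<490)];print(len(w),np.percentile(w,[2,50,98],axis=0).round(1).tolist())
rel([438,35,58],yaw=-0.018)
E
```

```text
t 18.68 tcp [430.   34.7 111.7] q [ 1.0e+00 -7.8e-03 -4.0e-04  2.0e-04] F [-0.3 -0.  -0.4] open 6.9 j [ 0.34  0.36 -0.57  2.18  0.31  0.68 -0.46]
1232 [[466.1, 38.5, 61.1], [469.5, 52.4, 76.3], [475.8, 65.5, 78.0]]
move [ 0.0513 -0.0014  0.4501] [-0.0001 -0.0002  0.0003] dist 54.4 deg 0.1
```

View pics/w10.png

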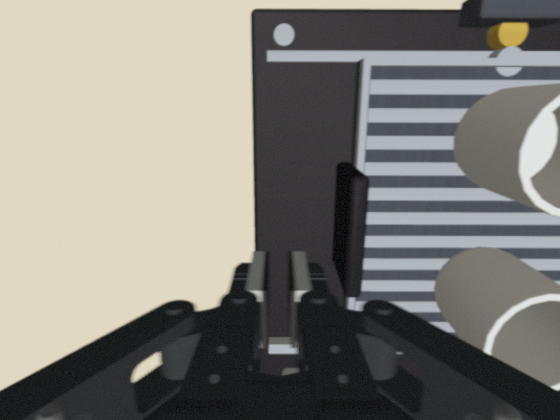

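apply_moves --pt "0.05 0 0.15 0 0 0 -1" --pt "0.05 0 0.3 0 0 0 -1" --pt "0.05 0 0.45 0 0 0 -1" --pt "0.05 0 0.45 0 0 0 -1" --pt "0.05 0 0.45 0 0 0 -1"

```text
time_s: 19.15
tcp_pos: [438.2, 35.2, 57.5]
orientation: [1.0, -0.008, -0.0, -0.0]
contact_force: [-0.6, 0.8, 1.0]
opening: -0.2
```

apply_moves --pt "0.05 0 0 0 0 0 -1" --pt "0.1 0 0 0 0 0 -1" --pt "0.13 0 0 0 0 0 -1" --pt "0.16 0 0 0 0 0 -1"

```text
time_s: 19.48
tcp_pos: [458.8, 34.8, 58.2]
orientation: [1.0, -0.008, 0.001, -0.0]
contact_force: [-1.8, 0.5, 0.3]
opening: -0.0
```

apply_moves --pt "0.015 0 0 0 0 0 -1" --pt "0.03 0 0 0 0 0 -1" --pt "0.045 0 0 0 0 0 -1" --pt "0.06 0 0 0 0 0 -1"

```text
time_s: 19.82
tcp_pos: [459.0, 34.6, 57.6]
orientation: [1.0, -0.008, -0.006, 0.001]
contact_force: [-21.7, 2.0, 20.6]
opening: 0.1
```

apply_moves --pt "0.015 0 0 0 0 0 -1" --pt "0.03 0 0 0 0 0 -1" --pt "0.045 0 0 0 0 0 -1" --pt "0.06 0 0 0 0 0 -1"

```text
time_s: 20.15
tcp_pos: [458.8, 34.4, 57.0]
orientation: [1.0, -0.008, -0.014, 0.003]
contact_force: [-25.3, 2.3, 24.5]
opening: 0.5
```

apply_moves --pt "0.015 0 -0.006 0 0 0 -1" --pt "0.03 0 -0.012 0 0 0 -1" --pt "0.045 0 -0.018 0 0.002 0 -1" --pt "0.06 0 -0.024 0 0.004 0 -1"

```text
time_s: 20.48
tcp_pos: [458.8, 34.4, 57.4]
orientation: [1.0, -0.007, -0.008, 0.004]
contact_force: [-16.8, 3.8, -5.7]
opening: 0.3
```

apply_moves --pt "0.03 0 -0.006 0 0.001 0 -1" --pt "0.05 0 -0.01 0 0.002 0 -1" --pt "0.07 0 -0.014 0 0.003 0 -1" --pt "0.085 0 -0.018 0 0.004 0 -1"

```text
time_s: 20.82
tcp_pos: [459.1, 34.2, 57.0]
orientation: [1.0, -0.007, -0.005, 0.006]
contact_force: [-24.9, 4.6, 5.7]
opening: -0.1
```

```bash
python3 - <<'E'
from cup import *
s=st();print(np.round(s['wrist_torque'],2),np.round(s['tau'],1));f=grab('wrist','w11.png');grab('top','t11.png')
g=grab('scene','s11.png')
a=cv2.imread('pics/t11.png')[150:285,215:365];cv2.imwrite('pics/t11z.png',cv2.resize(a,None,fx=5,fy=4.4,interpolation=cv2.INTER_CUBIC)[:600,:800])
E
```

```text
t 20.82 tcp [459.1  34.2  57. ] q [ 0.9999 -0.0068 -0.0053  0.0058] F [-24.9   4.6   5.7] open -0.1 j [ 0.26  0.5  -0.49  2.14  0.42  0.61 -0.55]
[ 0.88  5.23 -0.05] [  3.  -44.5  -1.8 -30.4   2.7  -5.6  -0. ]
```

View pics/w11.png

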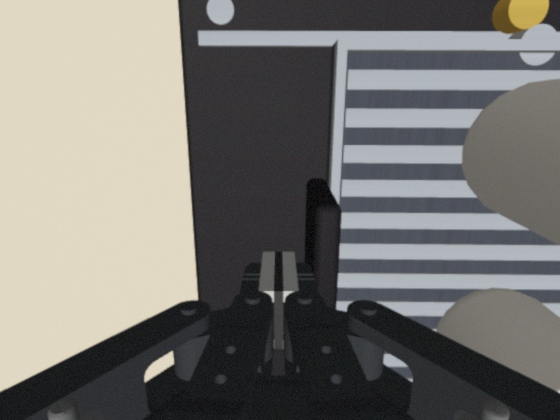

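View pics/t11z.png

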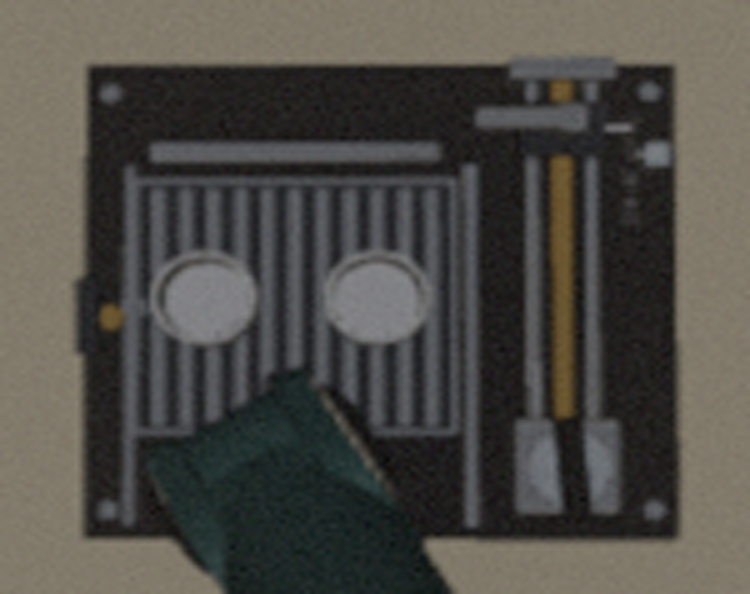

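apply_moves --pt "0.06 0 -0.012 0 0.002 0 -1" --pt "0.085 0 -0.02 0 0.004 0 -1" --pt "0.1 0 -0.024 0 0.005 0 -1" --pt "0.115 0 -0.028 0 0.006 0 -1"

```text
time_s: 21.3
tcp_pos: [459.4, 34.1, 56.8]
orientation: [1.0, -0.006, 0.001, 0.008]
contact_force: [-31.7, 5.7, 6.6]
opening: -0.3
```

```bash
python3 - <<'E'
from cup import *
s=st()
a=grab('top');W=cloud(a)
b=cv2.imread('pics/t3.png')[:,:,::-1]
c=a['color']
# column profile of tray far rim, columns 248-300
for img in (cv2.imread('pics/top0.png')[:,:,::-1],b,c):
    p=img[180:275,262:272].mean(axis=(1,2));print(p.round().astype(int).tolist())
g=grab('scene','s12.png');z=cv2.imread('pics/s12.png')[170:290,160:340];cv2.imwrite('pics/s12z.png',cv2.resize(z,None,fx=4.4,fy=4.4,interpolation=cv2.INTER_CUBIC))
f=grab('wrist');W=cloud(f)
w=W[(W[...,2]>70)&(W[...,2]<82)&(W[...,1]>48)&(W[...,1]<68)&(W[...,0]>450)&(W[...,0]<500)];print(len(w),np.percentile(w,[2,50,98],axis=0).round(1).tolist())
w=W[(W[...,2]>39)&(W[...,2]<46)&(W[...,1]>75)&(W[...,1]<110)&(W[...,0]>450)&(W[...,0]<500)];print(len(w),np.percentile(w,[2,50,98],axis=0).round(1).tolist())
E
```

```text
t 21.3 tcp [459.4  34.1  56.8] q [ 9.999e-01 -5.900e-03  7.000e-04  8.100e-03] F [-31.7   5.7   6.6] open -0.3 j [ 0.25  0.49 -0.48  2.15  0.43  0.59 -0.56]
[27, 30, 65, 89, 89, 91, 77, 36, 27, 28, 29, 26, 26, 29, 28, 28, 28, 28, 28, 29, 29, 28, 26, 27, 31, 62, 74, 54, 60, 64, 63, 64, 64, 64, 64, 64, 63, 64, 64, 63, 63, 63, 66, 63, 64, 65, 64, 64, 64, 64, 64, 64, 65, 65, 64, 63, 64, 63, 64, 65, 63, 63, 63, 63, 64, 62, 64, 65, 64, 64, 64, 64, 64, 65, 65, 62, 65, 63, 63, 64, 64, 59, 62, 66, 40, 26, 28, 26, 28, 33, 29, 37, 83, 114, 115]
[29, 33, 67, 93, 93, 95, 79, 38, 29, 30, 31, 32, 29, 29, 29, 30, 32, 28, 30, 27, 30, 29, 28, 31, 57, 76, 68, 58, 66, 66, 67, 67, 67, 60, 52, 49, 51, 53, 55, 57, 59, 58, 56, 58, 57, 55, 56, 55, 53, 54, 54, 56, 51, 52, 52, 52, 51, 54, 56, 58, 58, 61, 61, 64, 65, 65, 64, 67, 67, 65, 67, 66, 66, 67, 67, 66, 67, 66, 66, 67, 64, 62, 78, 73, 29, 28, 26, 29, 29, 30, 31, 36, 86, 120, 122]
[31, 34, 68, 91, 92, 96, 79, 37, 29, 33, 65, 78, 57, 62, 65, 66, 68, 67, 68, 67, 67, 66, 67, 67, 67, 67, 67, 67, 66, 68, 71, 76, 79, 86, 89, 91, 93, 94, 92, 92, 91, 87, 82, 75, 69, 65, 62, 65, 66, 66, 66, 67, 66, 66, 63, 56, 52, 52, 54, 53, 50, 46, 43, 37, 32, 37, 35, 41, 42, 44, 43, 42, 42, 42, 41, 37, 36, 37, 36, 35, 34, 34, 36, 36, 35, 33, 35, 36, 35, 35, 35, 35, 35, 33, 35]
1418 [[472.5, 48.4, 71.8], [476.8, 58.4, 76.5], [482.2, 67.7, 77.9]]
885 [[482.9, 75.8, 39.6], [484.9, 93.5, 42.8], [487.2, 109.5, 44.2]]
```

View pics/s12z.png

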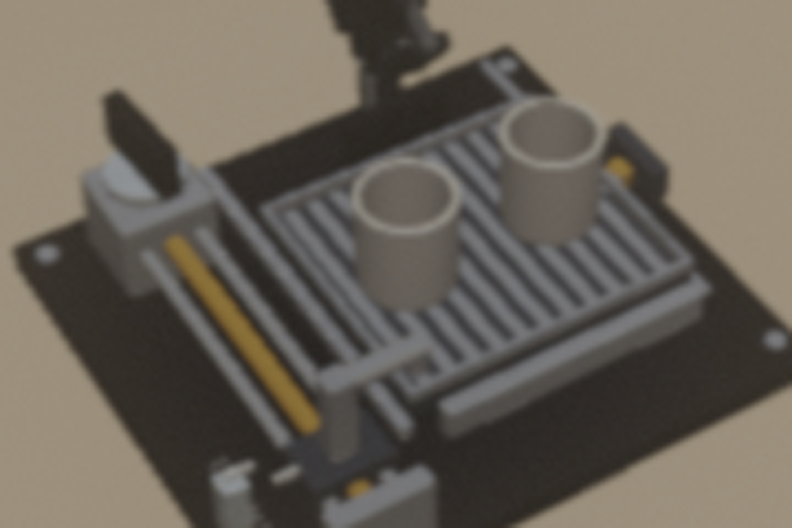

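apply_moves --pt "-0.04 0 0 0 0 0 -1" --pt "-0.15 0 0 0 0 0 -1" --pt "-0.25 0 0 0 0 0 -1" --pt "-0.25 0 0 0 0 0 -1"

```text
time_s: 21.78
tcp_pos: [428.2, 34.3, 56.8]
orientation: [1.0, -0.006, 0.0, 0.008]
contact_force: [0.2, -0.7, 0.3]
opening: -0.2
```

```bash
python3 - <<'E'
from cup import *
s=st()
f=grab('wrist','w13.png');W=cloud(f)
w=W[(W[...,2]>70)&(W[...,2]<82)&(W[...,1]>48)&(W[...,1]<68)&(W[...,0]>450)&(W[...,0]<500)];print(len(w),np.percentile(w,[2,50,98],axis=0).round(1).tolist())
w=W[(W[...,2]>39)&(W[...,2]<46)&(W[...,1]>75)&(W[...,1]<110)&(W[...,0]>450)&(W[...,0]<500)];print(len(w),np.percentile(w,[2,50,98],axis=0).round(1).tolist())
a=grab('top');p=a['color'][180:215,262:272].mean(axis=(1,2));print(p.round().astype(int).tolist())
E
```

```text
t 21.78 tcp [428.2  34.3  56.8] q [ 9.999e-01 -5.500e-03  5.000e-04  8.400e-03] F [ 0.2 -0.7  0.3] open -0.2 j [ 0.25  0.46 -0.49  2.22  0.43  0.56 -0.58]
1559 [[472.2, 48.4, 70.7], [475.7, 58.4, 76.4], [481.3, 67.7, 77.9]]
1021 [[482.7, 75.7, 39.4], [484.5, 93.2, 42.6], [487.1, 109.3, 44.1]]
[29, 33, 67, 92, 93, 95, 79, 37, 30, 34, 66, 77, 58, 62, 66, 66, 67, 67, 67, 67, 66, 66, 67, 66, 67, 67, 67, 65, 67, 70, 71, 74, 80, 86, 89]
```

View pics/w13.png

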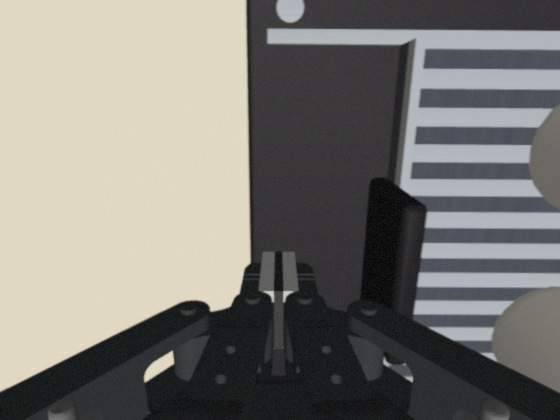

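apply_moves --pt "-0.05 0 -0.4 0 0 0 -1" --pt "-0.05 0 -0.8 0 0 0 -1" --pt "-0.05 0 -1 0 0 0 -1" --pt "-0.05 0 -1 0 0 0 -1"

```text
time_s: 22.22
tcp_pos: [430.3, 37.5, 183.9]
orientation: [1.0, -0.006, 0.009, 0.008]
contact_force: [0.3, 0.9, -0.3]
opening: 0.5
```

```bash
python3 - <<'E'
from cup import *
s=st();rel([520,20,240],yaw=-0.018);rel([590,20,240],yaw=-0.018)
E
```

```text
t 22.22 tcp [430.3  37.5 183.9] q [ 0.9999 -0.006   0.0089  0.0077] F [ 0.3  0.9 -0.3] open 0.5 j [ 0.4   0.22 -0.64  2.13  0.2   0.83 -0.37]
move [ 0.7574  0.1437 -0.4516] [ 0.0024 -0.0029  0.001 ] dist 107.2 deg 1.4
move [ 1.3406  0.1366 -0.4412] [ 0.0024 -0.0029  0.001 ] dist 170.1 deg 1.4
```

apply_moves --pt "0.5 0.14 -0.45 0.0024 -0.0029 0.001 -1" --pt "0.95 0.14 -0.45 0.0024 -0.0029 0.001 -1" --pt "0.95 0.14 -0.45 0.0024 -0.0029 0.001 -1" --pt "0.95 0.14 -0.45 0.0024 -0.0029 0.001 -1"

```text
time_s: 22.55
tcp_pos: [550.6, 18.5, 243.6]
orientation: [1.0, -0.011, 0.005, -0.0]
contact_force: [-0.1, -0.1, 0.5]
opening: -0.0
```

apply_moves --pt "0.4 0.7 0 0 0 0 -1" --pt "0.4 0.7 0 0 0 0 -1" --pt "0.4 0.7 0 0 0 0 -1" --pt "0.4 0.7 0 0 0 0 -1"

```text
time_s: 22.88
tcp_pos: [599.9, -73.3, 244.0]
orientation: [1.0, -0.015, 0.006, 0.001]
contact_force: [-0.2, -0.2, 0.6]
opening: 0.4
```

```bash
python3 - <<'E'
from cup import *
s=st();f=grab('wrist','w14.png')
E
```

```text
t 22.88 tcp [599.9 -73.3 244. ] q [ 9.999e-01 -1.540e-02  6.100e-03  5.000e-04] F [-0.2 -0.2  0.6] open 0.4 j [ 0.48  0.44 -0.55  1.69  0.25  1.08 -0.17]
```

View pics/w14.png

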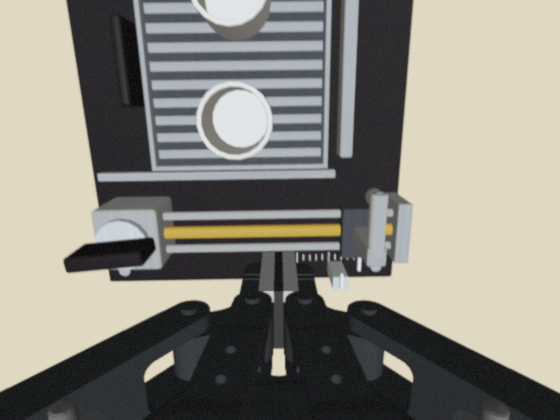

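```bash
python3 - <<'E'
from cup import *
rel([500,35,190],yaw=-0.018)
f=grab('wrist');W=cloud(f)
for n,b in dict(plate=(440,500,0,75,60,82),).items():
    w=W[(W[...,0]>b[0])&(W[...,0]<b[1])&(W[...,1]>b[2])&(W[...,1]<b[3])&(W[...,2]>b[4])&(W[...,2]<b[5])];print(n,np.percentile(w,[2,50,98],axis=0).round(1).tolist())
for u,v,h in((330,100,42),(341,100,42),(328,168,42),(152,168,42),(341,155,42)): print(u,v,onplane(f,u,v,h).round(1),W[v,u].round(1))
E
```

```text
move [-0.8498 -0.8509  0.4404] [-0.0001 -0.0017 -0.0015] dist 153.7 deg 0.8
plate [[473.2, 1.6, 61.1], [480.3, 35.9, 75.9], [482.7, 67.2, 78.1]]
330 100 [650.4   4.   42. ] [650.    3.9  44.1]
341 100 [660.6   3.7  42. ] [663.6   3.9  25. ]
328 168 [649.2 -59.6  42. ] [649.1 -59.5  42.8]
152 168 [478.  -54.6  42. ] [470.3 -58.   20.1]
341 155 [661.6 -47.3  42. ] [662.5 -48.   37. ]
```

apply_moves --pt "-0.4 -0.4 0 0 -0.0017 -0.0015 -1" --pt "-0.85 -0.85 0.2 0 -0.0017 -0.0015 -1" --pt "-0.85 -0.85 0.44 0 -0.0017 -0.0015 -1" --pt "-0.85 -0.85 0.44 0 -0.0017 -0.0015 -1" --pt "-0.85 -0.85 0.44 0 -0.0017 -0.0015 -1" --pt "-0.85 -0.85 0.44 0 -0.0017 -0.0015 -1"

```text
time_s: 23.48
tcp_pos: [497.3, 39.4, 190.1]
orientation: [1.0, -0.005, -0.001, -0.001]
contact_force: [-0.1, -0.6, -0.1]
opening: -0.3
```

```bash
python3 - <<'E'
from cup import *
st();rel([501,35,110],yaw=-0.018)
grab('wrist','w15.png')
E
```

```text
t 23.48 tcp [497.3  39.4 190.1] q [ 1.0e+00 -4.8e-03 -6.0e-04 -8.0e-04] F [-0.1 -0.6 -0.1] open -0.3 j [ 0.37  0.34 -0.61  1.97  0.24  0.9  -0.37]
move [0.0317 0.0371 0.6678] [-0.0003  0.0002  0.0013] dist 80.3 deg 0.5
```

View pics/w15.png

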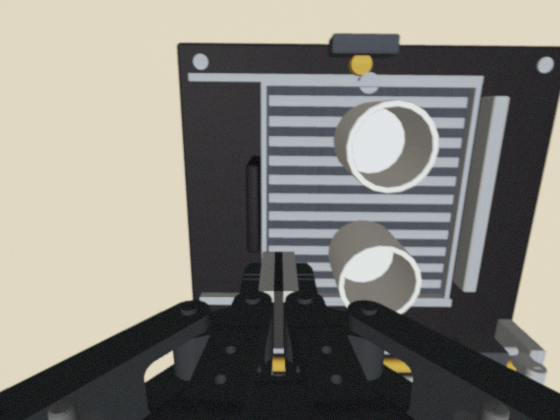

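```bash
python3 - <<'E'
from cup import *
f=grab('wrist');W=cloud(f)
for u,v in((360,65),(355,62),(369,83),(365,84),(373,84),(365,45)): print(u,v,W[v-1:v+2,u-1:u+2].reshape(-1,3).mean(0).round(1))
W7=np.load('W7.npy')
for u,v in((400,42),(397,42),(443,27),(440,27)): print('w7',u,v,W7[v-1:v+2,u-1:u+2].reshape(-1,3).mean(0).round(1))
E
python3 - <<'E'
import cv2
a=cv2.imread('pics/w15.png')[20:120,310:420];cv2.imwrite('pics/w15z.png',cv2.resize(a,None,fx=5,fy=5,interpolation=cv2.INTER_CUBIC))
E
```

```text
360 65 [563.8 138.1  35.8]
355 62 [559.8 140.3  36.1]
369 83 [570.3 124.4  41.3]
365 84 [567.8 123.8  38.7]
373 84 [574.  123.7  39.2]
365 45 [564.5 150.8  46.8]
w7 400 42 [525.1 126.3  43.1]
w7 397 42 [522.8 126.4  42.8]
w7 443 27 [562.4 138.   35.2]
w7 440 27 [559.8 138.   35.7]
```

View pics/w15z.png

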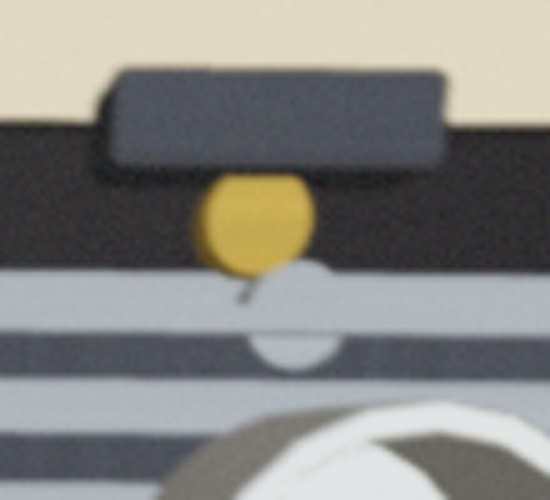

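apply_moves --pt "0.035 0.037 0.3 0 0 0.001 -1" --pt "0.035 0.037 0.668 0 0 0.001 -1" --pt "0.035 0.037 0.668 0 0 0.001 -1" --pt "0.035 0.037 0.668 0 0 0.001 -1"

```text
time_s: 23.92
tcp_pos: [503.5, 32.6, 110.0]
orientation: [1.0, -0.011, -0.001, -0.001]
contact_force: [0.5, 0.0, -0.1]
opening: 0.1
```

```bash
python3 - <<'E'
from cup import *
st();rel([501,35,62],yaw=-0.018)
E
```

```text
t 23.92 tcp [503.5  32.6 110. ] q [ 0.9999 -0.0106 -0.0011 -0.001 ] F [ 0.5  0.  -0.1] open 0.1 j [ 0.32  0.47 -0.54  2.02  0.35  0.75 -0.46]
move [-0.02   -0.0189  0.3999] [-0.0003  0.0003 -0.0005] dist 48.1 deg 0.3
```

apply_moves --pt "-0.015 -0.019 0.15 0 0 0 -1" --pt "-0.015 -0.019 0.3 0 0 0 -1" --pt "-0.015 -0.019 0.4 0 0 0 -1" --pt "-0.015 -0.019 0.4 0 0 0 -1"

```text
time_s: 24.25
tcp_pos: [501.8, 34.8, 62.0]
orientation: [1.0, -0.011, -0.001, -0.001]
contact_force: [-0.6, 1.0, -0.4]
opening: -0.2
```

apply_moves --pt "-0.02 0 0 0 0 0 -1" --pt "-0.035 0 0 0 0 0 -1" --pt "-0.045 0 0 0 0 0 -1"

```text
time_s: 24.5
tcp_pos: [497.1, 34.9, 63.4]
orientation: [1.0, -0.011, -0.0, -0.001]
contact_force: [-0.4, -0.4, 0.2]
opening: -0.0
```

Contact expected around x≈495.5. Small steps.

apply_moves --pt "-0.008 0 0 0 0 0 -1" --pt "-0.016 0 0 0 0 0 -1"

```text
time_s: 24.67
tcp_pos: [495.8, 35.0, 64.3]
orientation: [1.0, -0.011, 0.001, -0.001]
contact_force: [2.0, -0.8, 0.1]
opening: 0.1
```

apply_moves --pt "-0.008 0 0 0 0 0 -1" --pt "-0.016 0 0 0 0 0 -1"

```text
time_s: 24.83
tcp_pos: [495.4, 35.1, 65.1]
orientation: [1.0, -0.011, 0.003, -0.001]
contact_force: [4.7, -1.2, -1.1]
opening: -0.0
```

apply_moves --pt "-0.008 0 0 0 0 0 -1" --pt "-0.016 0 0 0 0 0 -1"

```text
time_s: 25.0
tcp_pos: [495.2, 35.1, 65.6]
orientation: [1.0, -0.011, 0.004, -0.001]
contact_force: [7.4, -0.5, -1.6]
opening: 0.0
```

apply_moves --pt "0.06 0 0 0 0 0 -1" --pt "0.06 0 0 0 0 0 -1" --pt "0.06 0 -0.4 0 0 0 -1" --pt "0.06 0 -0.8 0 0 0 -1" --pt "0.06 0 -1 0 0 0 -1" --pt "0.06 0 -1 0 0 0 -1"

```text
time_s: 25.5
tcp_pos: [504.7, 35.8, 191.8]
orientation: [1.0, -0.011, 0.009, -0.001]
contact_force: [1.3, 0.1, -0.1]
opening: 0.1
```

```bash
python3 - <<'E'
from cup import *
st();rel([560,-60,245],yaw=-0.018)
f=grab('wrist');W=cloud(f)
w=W[(W[...,2]>70)&(W[...,2]<82)&(W[...,1]>48)&(W[...,1]<68)&(W[...,0]>450)&(W[...,0]<500)];print(len(w),np.percentile(w,[2,50,98],axis=0).round(1).tolist())
E
```

```text
t 25.5 tcp [504.7  35.8 191.8] q [ 0.9999 -0.0108  0.0091 -0.0015] F [ 1.3  0.1 -0.1] open 0.1 j [ 0.38  0.34 -0.61  1.97  0.25  0.89 -0.38]
move [ 0.4859  0.7864 -0.4367] [-0.0005 -0.0029 -0.0006] dist 122.7 deg 1.1
376 [[472.9, 48.5, 73.9], [477.8, 58.4, 76.6], [482.5, 67.8, 78.2]]
```

apply_moves --pt "0.486 0.786 -0.437 0 -0.0029 -0.0006 -1" --pt "0.486 0.786 -0.437 0 -0.0029 -0.0006 -1" --pt "0.486 0.786 -0.437 0 -0.0029 -0.0006 -1" --pt "0.486 0.786 -0.437 0 -0.0029 -0.0006 -1" --pt "0.486 0.786 -0.437 0 -0.0029 -0.0006 -1"

```text
time_s: 25.97
tcp_pos: [558.6, -62.9, 241.1]
orientation: [1.0, -0.011, -0.003, -0.001]
contact_force: [0.1, 0.6, -1.2]
opening: 0.3
```

```bash
cat > knob.py <<'E'
from cup import *
def knob(f):
    W=cloud(f)
    m=(W[...,2]>116)&(W[...,2]<130)&(W[...,0]>400)&(W[...,0]<510)&(W[...,1]>-180)&(W[...,1]<-70)
    w=W[m]; 
    r=cv2.minAreaRect(w[:,:2].astype(np.float32))
    c=w[:,:2].mean(0);u,s,vt=np.linalg.svd(w[:,:2]-c);d=vt[0]
    print('wing n',len(w),'rect',np.round(r[0],1),np.round(r[1],1),'mean',c.round(1),'yaw',round(np.arctan2(d[1],d[0]),3),'z',np.median(w[:,2]).round(1))
E
python3 - <<'E'
from knob import *
st();f=grab('wrist','w16.png');knob(f);knob(grab('scene'));knob(grab('top'))
E
```

```text
t 25.97 tcp [558.6 -62.9 241.1] q [ 0.9999 -0.0114 -0.0027 -0.0014] F [ 0.1  0.6 -1.2] open 0.3 j [ 0.51  0.38 -0.58  1.78  0.23  1.06 -0.17]
wing n 1450 rect [ 459.5 -119.4] [64.2 14.2] mean [ 460.7 -118.1] yaw -3.079 z 123.7
wing n 118 rect [ 460.8 -122. ] [63.7 15.3] mean [ 462.8 -122.4] yaw 0.073 z 121.3
wing n 0 rect [0. 0.] [0. 0.] mean [nan nan] yaw 0.0 z nanknob.py:7: RuntimeWarning: Mean of empty slice.
  c=w[:,:2].mean(0);u,s,vt=np.linalg.svd(w[:,:2]-c);d=vt[0]
  ret = um.true_divide(
  return _methods._mean(a, axis=axis, dtype=dtype,
  ret = ret.dtype.type(ret / rcount)
```

View pics/w16.png

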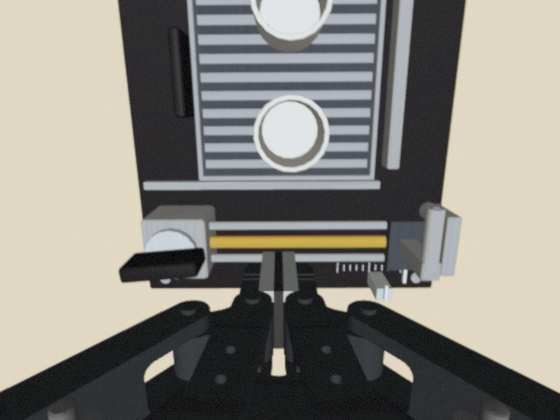

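```bash
python3 - <<'E'
from knob import *
f=grab('wrist');a=f['color'][255:310,330:440,::-1];cv2.imwrite('pics/w16z.png',cv2.resize(a,None,fx=7,fy=7,interpolation=cv2.INTER_CUBIC))
for u,v in((405,270),(404.5,282),(386,287),(388,297)): print(u,v,onplane(f,u,v,65).round(1))
rel([460,-120,180],yaw=-1.506)
E
```

```text
405 270 [ 677.3 -144.4   65. ]
404.5 282 [ 677.8 -157.3   65. ]
386 287 [ 660.  -162.5   65. ]
388 297 [ 662.7 -173.6   65. ]
move [-0.7986  0.5217  0.5095] [0.0004 0.0013 0.2372] dist 129.8 deg 85.4
```

View pics/w16z.png

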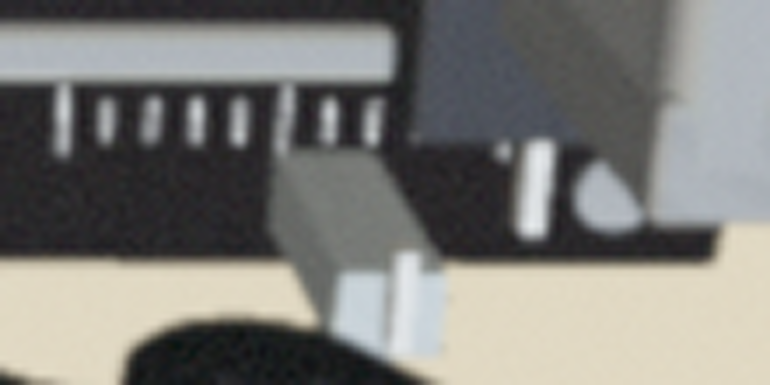

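apply_moves --pt "-0.8 0.52 0 0 0 0.05 0.18" --pt "-0.8 0.52 0.2 0 0 0.1 0.18" --pt "-0.8 0.52 0.4 0 0 0.15 0.18" --pt "-0.8 0.52 0.5 0 0 0.2 0.18" --pt "-0.8 0.52 0.5 0 0.001 0.237 0.18" --pt "-0.8 0.52 0.5 0 0.001 0.237 0.18" --pt "-0.8 0.52 0.5 0 0.001 0.237 0.18" --pt "-0.8 0.52 0.5 0 0.001 0.237 0.18"

```text
time_s: 26.83
tcp_pos: [458.9, -118.5, 180.5]
orientation: [0.872, -0.489, -0.003, 0.0]
contact_force: [-0.3, 0.6, -0.1]
opening: 50.2
```

```bash
python3 - <<'E'
from knob import *
st();rel([460,-120,180],yaw=-1.506)
E
```

```text
t 26.83 tcp [ 458.9 -118.5  180.5] q [ 8.721e-01 -4.892e-01 -2.900e-03  4.000e-04] F [-0.3  0.6 -0.1] open 50.2 j [ 0.52  0.27 -0.38  2.05  0.13  0.85 -0.96]
move [ 0.0155 -0.0009  0.0041] [0.0007 0.0006 0.077 ] dist 1.9 deg 27.7
```

apply_moves --pt "0.0155 0 0 0 0 0.03 0.18" --pt "0.0155 0 0 0 0 0.06 0.18" --pt "0.0155 0 0 0 0 0.077 0.18" --pt "0.0155 0 0 0 0 0.077 0.18" --pt "0.0155 0 0 0 0 0.077 0.18" --pt "0.0155 0 0 0 0 0.077 0.18"

```text
time_s: 27.33
tcp_pos: [459.4, -118.9, 180.1]
orientation: [0.731, -0.682, -0.003, 0.001]
contact_force: [-0.1, -0.4, -0.9]
opening: 50.4
```

```bash
python3 - <<'E'
from knob import *
st();f=grab('wrist','w17.png');knob(f);rel([460,-120,94],yaw=-1.506)
E
```

```text
t 27.33 tcp [ 459.4 -118.9  180.1] q [ 0.7313 -0.682  -0.0031  0.0014] F [-0.1 -0.4 -0.9] open 50.4 j [ 0.44  0.27 -0.3   2.05  0.1   0.85 -1.41]
wing n 2385 rect [ 459.7 -120.6] [63.5 13.8] mean [ 461.7 -120.3] yaw -3.077 z 123.7
move [ 0.0093 -0.0077  0.7181] [0.001  0.0004 0.0007] dist 86.2 deg 0.5
```

View pics/w17.png

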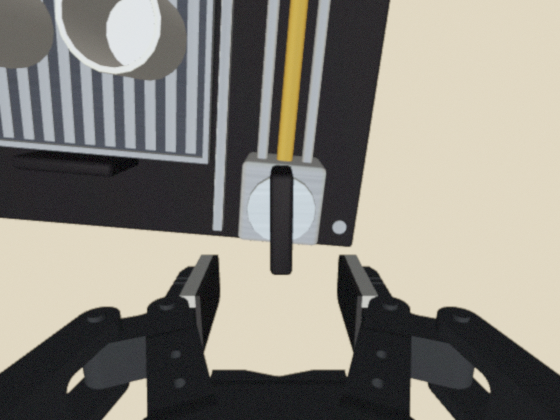

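apply_moves --pt "0.013 -0.003 0.2 0.001 0 0 0.18" --pt "0.013 -0.003 0.4 0.001 0 0 0.18" --pt "0.013 -0.003 0.6 0.001 0 0 0.18" --pt "0.013 -0.003 0.72 0.001 0 0 0.18" --pt "0.013 -0.003 0.72 0.001 0 0 0.18" --pt "0.013 -0.003 0.72 0.001 0 0 0.18"

```text
time_s: 27.88
tcp_pos: [459.0, -120.1, 93.4]
orientation: [0.732, -0.681, -0.002, -0.001]
contact_force: [-0.0, 0.1, 0.8]
opening: 50.0
```

```bash
python3 - <<'E'
from knob import *
st();rel([459.7,-120.5,93],yaw=-1.506)
E
```

```text
t 27.88 tcp [ 459.  -120.1   93.4] q [ 7.319e-01 -6.815e-01 -1.800e-03 -7.000e-04] F [-0.   0.1  0.8] open 50.0 j [ 0.41  0.41 -0.27  2.11  0.17  0.65 -1.47]
move [ 0.004  -0.0059  0.003 ] [0.0002 0.0006 0.001 ] dist 0.9 deg 0.4
```

apply_moves --pt "0.004 -0.006 0 0 0 0 -0.3" --pt "0.004 -0.006 0 0 0 0 -0.5" --pt "0.004 -0.006 0 0 0 0 -0.8" --pt "0.004 -0.006 0 0 0 0 -1" --pt "0.004 -0.006 0 0 0 0 -1" --pt "0.004 -0.006 0 0 0 0 -1"

```text
time_s: 28.38
tcp_pos: [460.5, -120.5, 94.5]
orientation: [0.732, -0.681, -0.001, -0.001]
contact_force: [-0.4, 1.0, 6.3]
opening: 13.1
```

apply_moves --pt "0 0 0 0 0 -0.018 -1" --pt "0 0 0 0 0 -0.036 -1" --pt "0 0 0 0 0 -0.054 -1" --pt "0 0 0 0 0 -0.072 -1" --pt "0 0 0 0 0 -0.09 -1" --pt "0 0 0 0 0 -0.09 -1"

```text
time_s: 28.88
tcp_pos: [460.3, -120.0, 94.6]
orientation: [0.894, -0.449, -0.001, -0.002]
contact_force: [-0.7, 2.9, -0.2]
opening: 12.7
```

```bash
python3 - <<'E'
from knob import *
s=st();print(np.round(s['wrist_torque'],2))
E
```

```text
t 28.88 tcp [ 460.3 -120.    94.6] q [ 8.937e-01 -4.487e-01 -8.000e-04 -1.700e-03] F [-0.7  2.9 -0.2] open 12.7 j [ 0.53  0.42 -0.41  2.1   0.26  0.66 -0.98]
[ 0.42  0.08 -0.01]
```

apply_moves --pt "0 0 0 0 0 -0.0195 -1" --pt "0 0 0 0 0 -0.039 -1" --pt "0 0 0 0 0 -0.0585 -1" --pt "0 0 0 0 0 -0.078 -1" --pt "0 0 0 0 0 -0.0975 -1" --pt "0 0 0 0 0 -0.117 -1" --pt "0 0 0 0 0 -0.1365 -1" --pt "0 0 0 0 0 -0.15 -1"

```text
time_s: 29.55
tcp_pos: [459.6, -119.6, 94.6]
orientation: [1.0, 0.007, -0.001, -0.002]
contact_force: [-2.0, 2.8, 0.6]
opening: 13.0
```

apply_moves --pt "0 0 0 0 0 -0.0195 -1" --pt "0 0 0 0 0 -0.039 -1" --pt "0 0 0 0 0 -0.0585 -1" --pt "0 0 0 0 0 -0.078 -1" --pt "0 0 0 0 0 -0.0975 -1" --pt "0 0 0 0 0 -0.117 -1" --pt "0 0 0 0 0 -0.1365 -1" --pt "0 0 0 0 0 -0.15 -1"

```text
time_s: 30.22
tcp_pos: [458.9, -120.0, 94.6]
orientation: [0.887, 0.461, -0.0, -0.002]
contact_force: [-2.9, 1.2, 1.9]
opening: 13.1
```

```bash
python3 - <<'E'
from knob import *
s=st();print(np.round(s['wrist_torque'],2));grab('wrist','w18.png');f=grab('scene','s18.png')
a=f['color'][240:310,180:290,::-1];cv2.imwrite('pics/s18z.png',cv2.resize(a,None,fx=7,fy=7,interpolation=cv2.INTER_CUBIC))
E
```

```text
t 30.22 tcp [ 458.9 -120.    94.6] q [ 8.874e-01  4.610e-01 -4.000e-04 -2.200e-03] F [-2.9  1.2  1.9] open 13.1 j [ 0.88  0.55 -0.85  2.08  0.6   0.77  0.61]
[ 0.08  0.44 -0.07]
```

View pics/w18.png

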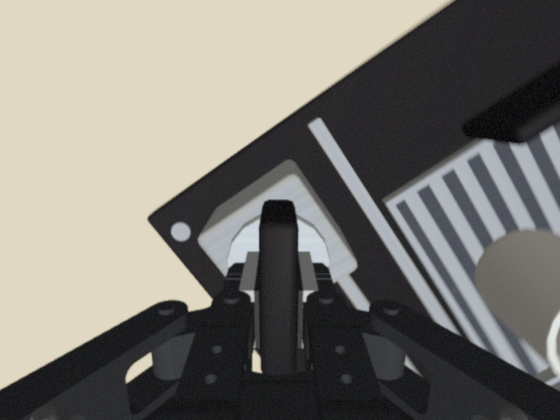

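View pics/s18z.png

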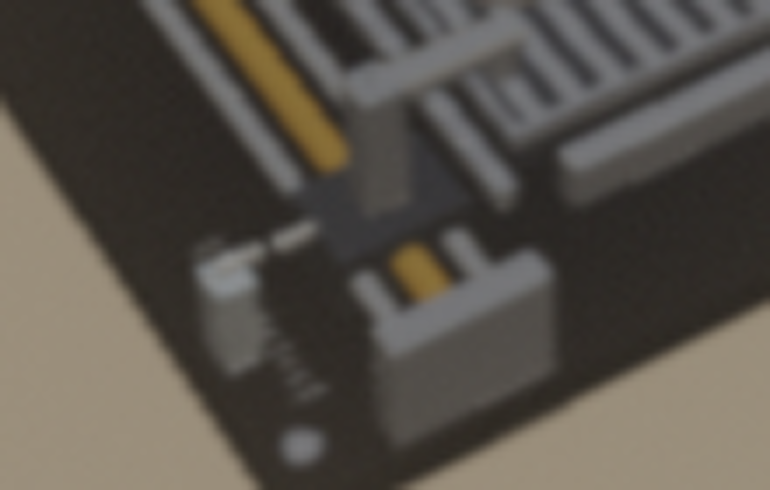

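apply_moves --pt "0.005 0 0 0 0 -0.0195 -1" --pt "0.005 0 0 0 0 -0.039 -1" --pt "0.005 0 0 0 0 -0.0585 -1" --pt "0 0 0 0 0 -0.078 -1" --pt "0 0 0 0 0 -0.0975 -1" --pt "0 0 0 0 0 -0.117 -1" --pt "0 0 0 0 0 -0.1365 -1" --pt "0 0 0 0 0 -0.15 -1"

```text
time_s: 30.98
tcp_pos: [458.8, -120.7, 94.6]
orientation: [0.583, 0.812, 0.0, -0.002]
contact_force: [-1.9, -1.1, 2.5]
opening: 13.2
```

```bash
python3 - <<'E'
from knob import *
s=st();print(np.round(s['wrist_torque'],2))
E
```

```text
t 30.98 tcp [ 458.8 -120.7   94.6] q [ 5.834e-01  8.122e-01  1.000e-04 -2.200e-03] F [-1.9 -1.1  2.5] open 13.2 j [ 1.02  0.67 -1.06  2.08  0.78  0.87  1.4 ]
[-0.29  0.35 -0.1 ]
```

apply_moves --pt "0 0 0 0 0 -0.0195 -1" --pt "0 0 0 0 0 -0.039 -1" --pt "0 0 0 0 0 -0.0585 -1" --pt "0 0 0 0 0 -0.078 -1" --pt "0 0 0 0 0 -0.0975 -1" --pt "0 0 0 0 0 -0.117 -1" --pt "0 0 0 0 0 -0.1365 -1" --pt "0 0 0 0 0 -0.15 -1"

```text
time_s: 31.65
tcp_pos: [459.3, -121.3, 94.6]
orientation: [0.151, 0.989, 0.001, -0.002]
contact_force: [-0.6, -0.1, 1.9]
opening: 13.0
```

```bash
python3 - <<'E'
from knob import *
s=st();print(np.round(s['wrist_torque'],2))
E
```

```text
t 31.65 tcp [ 459.3 -121.3   94.6] q [ 1.510e-01  9.885e-01  7.000e-04 -1.600e-03] F [-0.6 -0.1  1.9] open 13.0 j [ 1.12  0.81 -1.24  2.07  0.94  1.    2.21]
[-0.18 -0.12 -0.09]
```

Another ~0.5 rad.

apply_moves --pt "0 0 0 0 0 -0.0195 -1" --pt "0 0 0 0 0 -0.039 -1" --pt "0 0 0 0 0 -0.0585 -1" --pt "0 0 0 0 0 -0.075 -1" --pt "0 0 0 0 0 -0.075 -1"

```text
time_s: 32.07
tcp_pos: [459.7, -121.4, 94.6]
orientation: [-0.083, 0.997, 0.001, -0.001]
contact_force: [-0.4, -0.4, 3.9]
opening: 12.7
```

```bash
python3 - <<'E'
from knob import *
s=st();print(np.round(s['wrist_torque'],2));f=grab('scene','s19.png');t=grab('top','t19.png')
a=f['color'][230:300,180:290,::-1];cv2.imwrite('pics/s19z.png',cv2.resize(a,None,fx=7,fy=7,interpolation=cv2.INTER_CUBIC))
E
```

```text
t 32.07 tcp [ 459.7 -121.4   94.6] q [-0.083   0.9965  0.0012 -0.0013] F [-0.4 -0.4  3.9] open 12.7 j [ 1.15  0.88 -1.31  2.07  1.01  1.07  2.63]
[-0.22 -0.04 -0.03]
```

View pics/s19z.png

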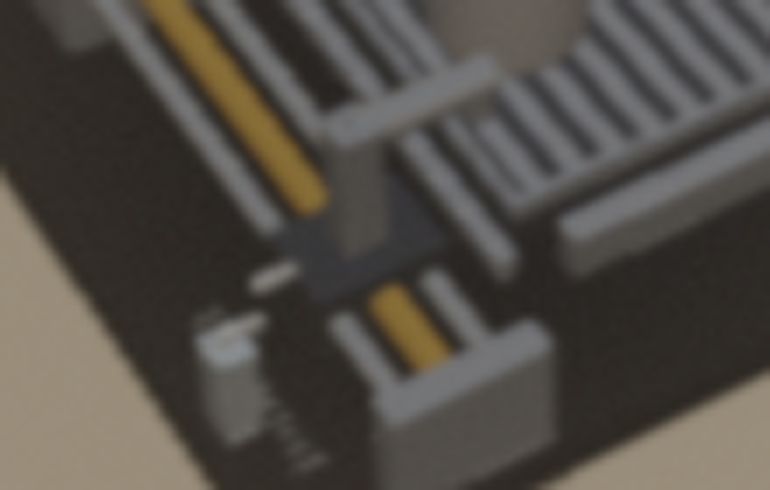

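```bash
cat > ptr.py <<'E'
from knob import *
def blades(f,fn=None,boxp=((630,720),(-195,-135))):
    """rectify plane z=65 at 0.25 mm/px in station axes; rows=x (down = +x?), cols=y"""
    s=0.2;xs=np.arange(635,700,s);ys=np.arange(-190,-135,s)
    X,Y=np.meshgrid(xs,ys)  # rows y, cols x
    P=np.stack([X,Y,np.full_like(X,65.)],-1)
    T=np.linalg.inv(f['Twc']);C=P@T[:3,:3].T+T[:3,3]
    u=(C[...,0]/C[...,2]*f['fx']+f['cx']).astype(np.float32);v=(C[...,1]/C[...,2]*f['fy']+f['cy']).astype(np.float32)
    im=cv2.remap(f['color'],u,v,cv2.INTER_CUBIC)
    if fn: cv2.imwrite('pics/'+fn,cv2.resize(im[::-1,:,::-1],None,fx=2.4,fy=2))
    return im,xs,ys
E
python3 - <<'E'
from ptr import *
f=grab('scene');blades(f,'r19.png')
for u,v in((216.4,270.7),(217.4,275.7)):print(onplane(f,u,v,65).round(1))
E
```

```text
[ 651.8 -161.2   65. ]
[ 665.6 -166.4   65. ]
```

View pics/r19.png

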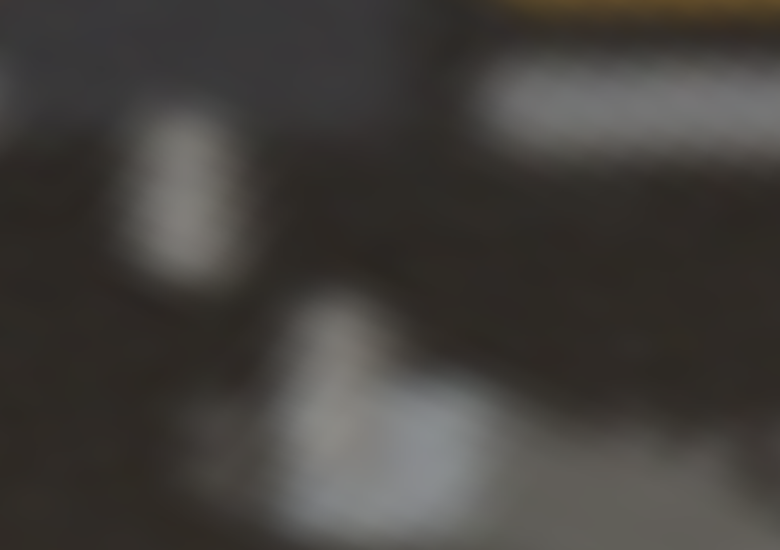

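apply_moves --pt "0 0 0 0 0 0.0195 -1" --pt "0 0 0 0 0 0.039 -1" --pt "0 0 0 0 0 0.0585 -1" --pt "0 0 0 0 0 0.078 -1" --pt "0 0 0 0 0 0.0975 -1" --pt "0 0 0 0 0 0.117 -1" --pt "0 0 0 0 0 0.1365 -1" --pt "0 0 0 0 0 0.15 -1"

```text
time_s: 32.88
tcp_pos: [459.0, -121.1, 94.6]
orientation: [0.384, 0.923, -0.0, -0.002]
contact_force: [-0.9, 2.3, 1.6]
opening: 13.1
```

apply_moves --pt "0 0 0 0 0 0.0195 -1" --pt "0 0 0 0 0 0.039 -1" --pt "0 0 0 0 0 0.0585 -1" --pt "0 0 0 0 0 0.078 -1" --pt "0 0 0 0 0 0.0975 -1" --pt "0 0 0 0 0 0.117 -1" --pt "0 0 0 0 0 0.1365 -1" --pt "0 0 0 0 0 0.15 -1"

```text
time_s: 33.55
tcp_pos: [458.7, -120.3, 94.6]
orientation: [0.764, 0.645, -0.001, -0.002]
contact_force: [-0.5, 3.0, -0.9]
opening: 13.2
```

```bash
python3 - <<'E'
from ptr import *
s=st();q=s['orientation'];print('yaw',2*np.arctan2(q[1],q[0]));f=grab('scene');im,xs,ys=blades(f,'r20.png')
E
```

```text
t 33.55 tcp [ 458.7 -120.3   94.6] q [ 0.7643  0.6448 -0.0008 -0.0018] F [-0.5  3.  -0.9] open 13.2 j [ 0.96  0.6  -0.96  2.08  0.69  0.82  0.98]
yaw 1.4016408636111697
```

View pics/r20.png

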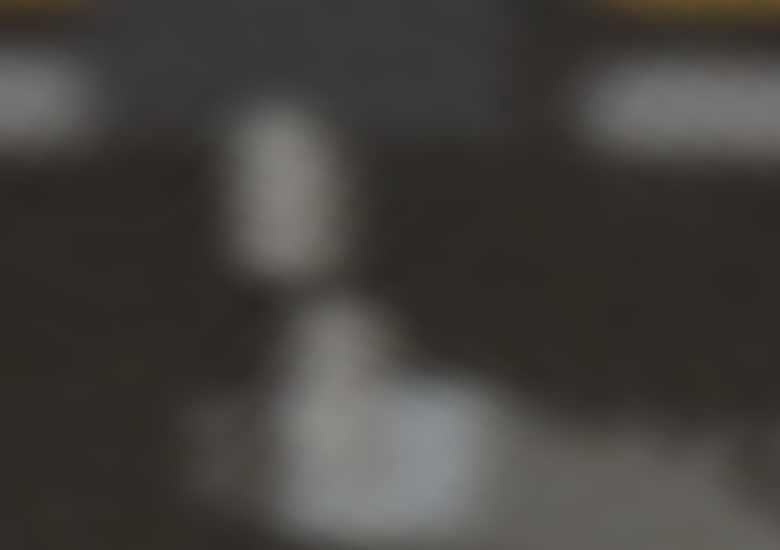

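apply_moves --pt "0 0 0 0 0 0.0195 -1" --pt "0 0 0 0 0 0.039 -1" --pt "0 0 0 0 0 0.0585 -1" --pt "0 0 0 0 0 0.07 -1" --pt "0 0 0 0 0 0.075 -1" --pt "0 0 0 0 0 0.075 -1" --pt "0 0 0 0 0 0.075 -1"

```text
time_s: 34.18
tcp_pos: [458.8, -119.9, 94.6]
orientation: [0.894, 0.448, -0.001, -0.001]
contact_force: [1.6, 2.2, -2.1]
opening: 12.9
```

```bash
python3 - <<'E'
from ptr import *
s=st();q=s['orientation'];print('yaw',2*np.arctan2(q[1],q[0]),np.round(s['wrist_torque'],2))
E
```

```text
t 34.18 tcp [ 458.8 -119.9   94.6] q [ 0.894   0.4481 -0.0009 -0.0014] F [ 1.6  2.2 -2.1] open 12.9 j [ 0.88  0.55 -0.85  2.08  0.6   0.77  0.58]
yaw 0.929217119220935 [ 0.51 -0.32  0.  ]
```

apply_moves --pt "0 0 0 0 0 0 -0.6" --pt "0 0 0 0 0 0 -0.2" --pt "0 0 0 0 0 0 0.18" --pt "0 0 0 0 0 0 0.18" --pt "0 0 0 0 0 0 0.18" --pt "0 0 0 0 0 0 0.18"

```text
time_s: 34.68
tcp_pos: [458.8, -120.2, 94.7]
orientation: [0.894, 0.448, -0.001, -0.001]
contact_force: [-0.2, 0.4, 0.2]
opening: 50.3
```

apply_moves --pt "0 0 -0.3 0 0 0 0.18" --pt "0 0 -0.6 0 0 0 0.18" --pt "0 0 -0.85 0 0 0 0.18" --pt "0 0 -0.85 0 0 0 0.18"

```text
time_s: 35.02
tcp_pos: [462.5, -120.4, 201.7]
orientation: [0.894, 0.448, 0.002, 0.002]
contact_force: [0.7, -0.7, 1.4]
opening: 50.4
```

```bash
python3 - <<'E'
from ptr import *
s=st();f=grab('wrist');knob(f);im,xs,ys=blades(grab('scene'),'r21.png')
rel([600,-140,190],yaw=0.2)
E
```

```text
t 35.02 tcp [ 462.5 -120.4  201.7] q [0.894  0.4481 0.0021 0.002 ] F [ 0.7 -0.7  1.4] open 50.4 j [ 1.03  0.4  -1.01  2.    0.41  0.96  0.74]
wing n 2013 rect [ 458.6 -119.5] [14.  63.2] mean [ 457.1 -118.5] yaw -0.645 z 123.6
move [0.5734 1.0325 0.0626] [-1.000e-04  1.000e-04  1.159e-01] dist 141.9 deg 41.7
```

```bash
python3 - <<'E'
from ptr import *
rel([550,-160,201],yaw=0.0)
E
```

```text
move [ 0.1903  0.7987 -0.0287] [-0.000e+00  1.000e-04  1.477e-01] dist 98.6 deg 53.2
```

apply_moves --pt "0.19 0.8 0 0 0 0.1477 0.18" --pt "0.19 0.8 0 0 0 0.1477 0.18" --pt "0.19 0.8 0 0 0 0.1477 0.18" --pt "0.19 0.8 0 0 0 0.1477 0.18" --pt "0.19 0.8 0 0 0 0.1477 0.18" --pt "0.19 0.8 0 0 0 0.1477 0.18" --pt "0.19 0.8 0 0 0 0.1477 0.18" --pt "0.19 0.8 0 0 0 0.1477 0.18"

```text
time_s: 35.78
tcp_pos: [549.1, -159.9, 195.7]
orientation: [1.0, -0.003, -0.002, -0.0]
contact_force: [1.0, -0.0, -0.2]
opening: 50.5
```

apply_moves --pt "0.82 0.45 0.05 0 0 0 0.18" --pt "0.82 0.45 0.05 0 0 0 0.18" --pt "0.82 0.45 0.05 0 0 0 0.18" --pt "0.82 0.45 0.05 0 0 0 0.18" --pt "0.82 0.45 0.05 0 0 0 0.18" --pt "0.82 0.45 0.05 0 0 0 0.18"

```text
time_s: 36.28
tcp_pos: [646.0, -213.3, 187.4]
orientation: [1.0, -0.002, -0.004, -0.001]
contact_force: [0.4, 0.0, 0.2]
opening: 50.6
```

```bash
python3 - <<'E'
from ptr import *
st();f=grab('wrist','w22.png');blades(f,'r22.png');knob(f)
E
```

```text
t 36.28 tcp [ 646.  -213.3  187.4] q [ 1.0e+00 -2.0e-03 -3.7e-03 -9.0e-04] F [0.4 0.  0.2] open 50.6 j [ 0.69  0.66 -0.64  1.52  0.42  1.11 -0.04]
wing n 72 rect [ 486.6 -136.7] [11.2  4. ] mean [ 486.8 -135.8] yaw -1.903 z 117.3
```

View pics/w22.png

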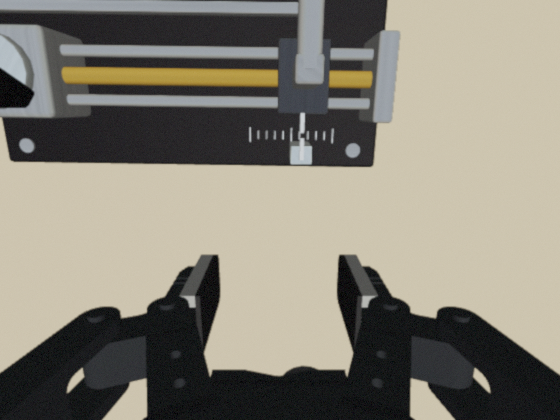

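View pics/r22.png

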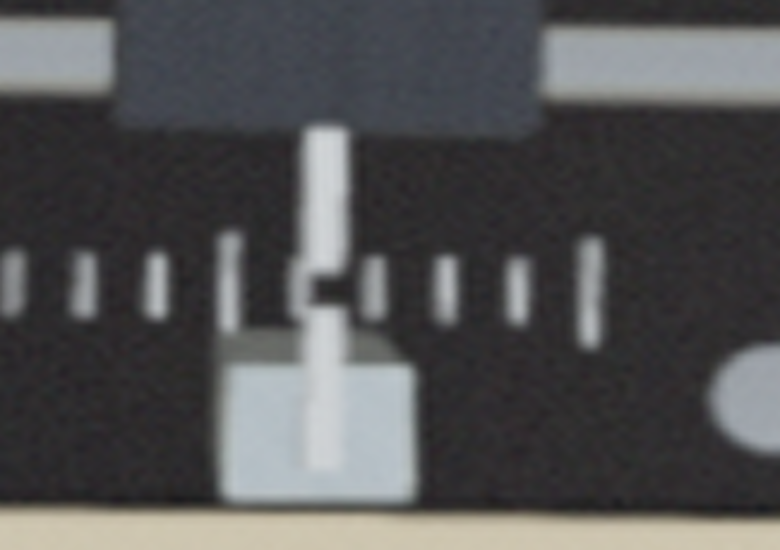

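```bash
python3 - <<'E'
from ptr import *
for k in range(3):
    f=grab('wrist');im,xs,ys=blades(f);g=im.astype(float).mean(-1)
    out=[]
    for y0,y1,x0,x1 in((-161,-154,655,669),(-163.5,-161,655,669),(-168.5,-167,658,666),(-172,-170,660,664.6),(-180,-174,660,664.6)):
        r=g[(ys>y0)&(ys<y1)].mean(0);m=(xs>x0)&(xs<x1);p=r[m];x=xs[m]
        base=np.percentile(p,20);h=(p.max()+base)/2;i=np.where(p>h)[0]
        a=x[i[0]]-(p[i[0]]-h)/(p[i[0]]-p[i[0]-1])*.2 if i[0]>0 else x[0];b=x[i[-1]]+(p[i[-1]]-h)/(p[i[-1]]-p[i[-1]+1])*.2 if i[-1]+1<len(p) else x[-1]
        out.append(((y0+y1)/2,round((a+b)/2,2),round(b-a,2)))
    print(out)
# station yaw from rails in rectified? edge of base plate
E
```

```text
[(-157.5, np.float64(661.97), np.float64(3.74)), (-162.25, np.float64(663.12), np.float64(7.84)), (-167.75, np.float64(661.92), np.float64(3.62)), (-171.0, np.float64(661.99), np.float64(2.68)), (-177.0, np.float64(662.11), np.float64(2.57))]
[(-157.5, np.float64(661.9), np.float64(3.69)), (-162.25, np.float64(663.07), np.float64(7.6)), (-167.75, np.float64(661.92), np.float64(3.68)), (-171.0, np.float64(661.96), np.float64(2.73)), (-177.0, np.float64(662.14), np.float64(2.34))]
[(-157.5, np.float64(661.92), np.float64(3.7)), (-162.25, np.float64(663.08), np.float64(7.79)), (-167.75, np.float64(661.9), np.float64(3.56)), (-171.0, np.float64(661.91), np.float64(2.62)), (-177.0, np.float64(662.03), np.float64(2.51))]
```

```bash
python3 - <<'E'
from ptr import *
t=grab('top','t23.png');f=grab('scene','s23.png')
W=cloud(t)
m=((abs(W[...,2]-99)<8)&(W[...,0]>500)&(W[...,0]<640)&(W[...,1]>-70)&(W[...,1]<130)).astype(np.uint8)
n,l,s,c=cv2.connectedComponentsWithStats(m)
for i in range(1,n):
    if s[i][4]>20: print(s[i],cv2.minEnclosingCircle(W[l==i][:,:2].astype(np.float32)))
p=t['color'][180:215,262:272].mean(axis=(1,2));print(p.round().astype(int).tolist())
a=f['color'][150:310,150:350,::-1];cv2.imwrite('pics/s23z.png',cv2.resize(a,None,fx=3.7,fy=3.7,interpolation=cv2.INTER_CUBIC))
a=t['color'][150:285,215:365,::-1];cv2.imwrite('pics/t23z.png',cv2.resize(a,None,fx=5,fy=4.4,interpolation=cv2.INTER_CUBIC))
E
```

```text
[245 207  21  22  99] ((570.6456909179688, 82.64630126953125), 29.679859161376953)
[280 207  21  22  97] ((569.1539306640625, -14.384895324707031), 29.791032791137695)
[33, 35, 71, 98, 98, 102, 84, 40, 30, 37, 69, 82, 61, 68, 70, 71, 72, 71, 70, 71, 72, 72, 72, 72, 70, 73, 72, 71, 71, 74, 76, 79, 86, 92, 95]
```

View pics/s23z.png

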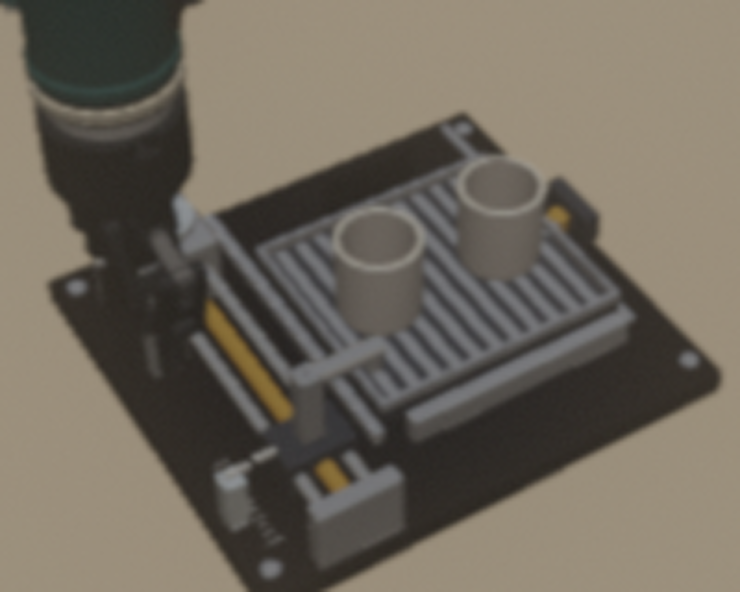

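View pics/t23z.png

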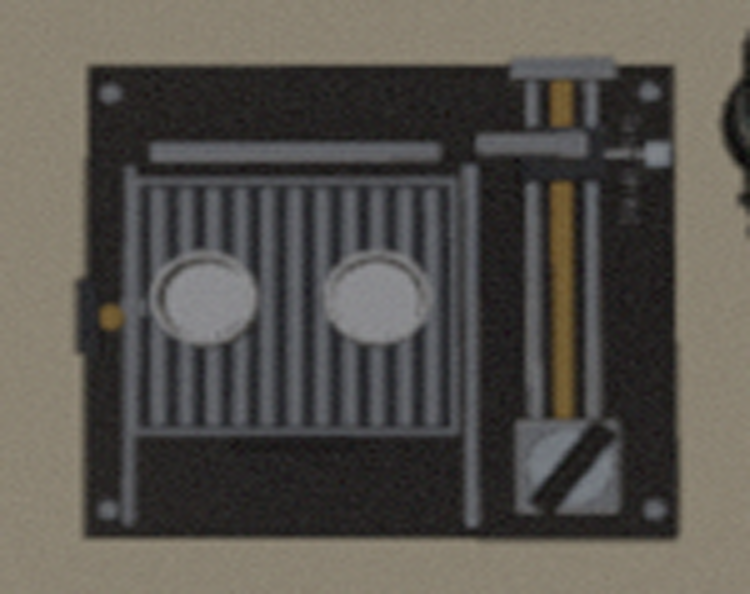

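```bash
python3 - <<'E'
from ptr import *
st();knob(grab('scene'));print(workorder.finish_job())
E
```

```text
t 36.58 tcp [ 646.8 -214.2  189.8] q [ 1.0e+00 -2.4e-03 -2.0e-03  1.0e-04] F [ 0.1 -0.7 -0.3] open 50.4 j [ 0.69  0.66 -0.64  1.52  0.42  1.11 -0.04]
wing n 0 rect [0. 0.] [0. 0.] mean [nan nan] yaw 0.0 z nan
the job is handed in; nothing more can be done
Noneknob.py:7: RuntimeWarning: Mean of empty slice.
  c=w[:,:2].mean(0);u,s,vt=np.linalg.svd(w[:,:2]-c);d=vt[0]
  ret = um.true_divide(
  return _methods._mean(a, axis=axis, dtype=dtype,
  ret = ret.dtype.type(ret / rcount)
```

The job is handed in at 36.6 s. The one thing I could not settle is whether the tray is fully home: its measured travel came out about 5 mm short of 50 mm.

**Cups:** I found only two cups. Both stand upright in the tray, in the last pictures at about (569, -14) and (571, 83) mm.

**Tray:**
- It went to a hard stop: over 30 N on the plate moved it only 0.3 mm, and the first push, with the plate pinched, stopped at the same place. Raising the arm to ease that grip read 69 N upward at the wrist and drew the tray back about 6 mm. I then pushed it in again with shut fingers.
- It also held against a pull of 7.4 N, well above its friction, so it is past the detent.
- Travel from the start picture was only about 44–45 mm. I took this to mean the tray began a few mm in. I saw no obstruction, but about 8–10 mm of gap remains to the rear bar.

**Spout:**
- I wound the knob anticlockwise until the pointer was about 11–12 mm past the marker on the robot side, then turned it clockwise only.
- The last wrist-camera view puts the pointer within about 0.2 mm of the marker.
- While I was still turning, the coarser scene camera implied about 1.3 mm short at the same knob position. I trusted the wrist view.
- Clockwise slack should be taken up. The wing's angle just after release matched the gripper's to 0.003 rad. A last scene-camera reading of the wing, taken just before handing in, failed because the arm was in the way.

I went nowhere near the mug, jug and tamper, though I did not re-measure them at the end. The gripper was clear of everything at hand-in.

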